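# Slide a praline tub through the guide posts

## Task

Push the lidded tub of pralines across the bench with the fingers, passing through the narrow gap between the two guide posts, until it stands wholly inside the blue tape frame on the other side, then back away from it. Only push it: it must slide flat on the bench, never be lifted or tipped. Leave the jar, the tape roll and the red carton where they stand.

Things in the scene. Friction and masses are not known exactly. Their poses are not given: they have to be found in the camera images.
- tub: clear lidded tub, brown, cream and red pralines inside; loose, 0.25 to 0.5 kg. 110 mm long (own x) x 84 wide (own y) x 41 high, upright sides. Origin: centre of its underside. Starts 140 to 180 mm before the gate's origin, up to 45 mm off the gap's centre line, its x turned up to 0.5 rad from the gate's x.
- gate: two fixed upright round steel posts with orange caps, 24 mm diameter, 62 mm high, 90 mm clear gap (3 mm to spare a side for the tub lengthwise). Origin: on the bench midway between them; own x points through the gap in the direction of travel, to the tape frame; post axes at own y = +57 and -57 mm. Dark foot plates 44 (x) x 34 (y) x 4 mm reach outward only; bare flat bench in the gap.
- frame: flat rectangle of blue tape on the bench beyond the posts; inner opening 150 mm along own x, 124 mm along own y, tape 12 mm wide, no real thickness. Origin: its centre at bench level; own x within 0.08 rad of the gate's x. Centre 130 to 170 mm beyond the gate's origin, up to 12 mm off its centre line.
- jar: bystander: small jar with a red cap, 56 mm diameter, 70 mm high, loose. Origin: centre of its underside.
- tape_roll: bystander: brown roll of tape lying flat, 68 mm outer diameter, 30 mm high, loose. Origin: centre of its underside.
- carton: bystander: small red carton 55 x 55 x 40 mm high, loose. Origin: centre of its underside.
- tub_corner0 (a point): bottom corner of the tub at its own x = +55 mm, y = +42 mm
- tub_corner1 (a point): bottom corner of the tub at its own x = +55 mm, y = -42 mm
- tub_corner2 (a point): bottom corner of the tub at its own x = -55 mm, y = -42 mm
- tub_corner3 (a point): bottom corner of the tub at its own x = -55 mm, y = +42 mm
Things that resemble listed ones, but are neither listed nor needed, are in the scene too. What is shaped like the tub but green or purple is not meant. What is shaped like the gate but pink is not meant.

How it is judged:
By the outcome, as a careful person would: the job done as asked, in the order asked, and still so for the second after the job is handed in, with the robot touching nothing.
It also fails if it takes over 67 s, if anything falls off the work surface, if the arm or the gripper's body presses on something with over 40 N, if the wrist force passes 120 N, or if a joint passes its speed limit or range.

## Robot

A 6-joint arm with a two-finger parallel gripper is mounted at the origin on the work surface. World frame = base frame: x ahead of the robot, y to its left, z up, the work surface at z = 0. Lengths are in m, angles in degrees, forces in N, time in s.
With the tool pointing down it reaches from about 0.4 to 0.825 m from the base axis. Payload 7 kg.
Tool frame: the origin (TCP) lies at the very end of the fingers, on their centre line; the grasp point (between the pads) lies r.pinch_z behind it (r.pinch_z is the distance from the TCP to the grasp point, in m); z points along the fingers, y is the direction in which the jaws open and shut (so a half turn about z gives the same grasp; the last joint's range is limited). The gripper opens to 88 mm and grips with 3 to 60 N. Pads are 19 mm wide; open, the fingers measure 130 mm over their backs; the gripper's body (78 mm by 193 mm) begins 47 mm behind the grasp point.
Start: joints at [-52.649, 20.546, 0.682, 0, -70.136, -16.507], TCP at [0.24, -0.631, 0.195] pointing down, gripper open.
Joint ranges: [-176.03, 176.03], [-82.01, 121.73], [-58.28, 71.71], [-173.87, 95.51], [-174.79, -0.11], [-173.66, 173.66]. Speed limits (degrees/s): [136.94, 136.94, 172.46, 180, 180, 180].

## Interface

Orientations are given as [roll, pitch, yaw] about the fixed x, y, z axes, in that order (R = Rz(yaw) Ry(pitch) Rx(roll)).
In Python, from plant import r gives the robot as it stands. The module is installed in compiled form; this text tells all that it offers.
- The arm moves only by the tool servo_tool, never from a script. Its argument "steps" is a list of rows, each a list of 5 numbers: the finger opening in cm, from 0 to 8.76, then the shift along the tool's x, y, z in cm, then the turn about the tool's z in degrees. In form: [[fingers, x, y, z, spin], ...]. A call has 1 to 8 rows; each row shifts and turns the commanded pose from where the row before left it, along the tool's axes as they then stand; what a row does not reach is not made up. A row lasts 1/8 s, in which the tool goes at most 62.5 mm and 10.7 degrees, less where a joint would pass 70% of its speed; a pose out of reach is approached as far as the arm can. A call with a gripper value outside its range is refused whole. The fingers move at their own pace and stop on an object; "squeeze" is the grip in N (left out, the last holds). Time passes only in rows, so rows that do not move let the fingers close. It gives the time, the measured TCP pose, the force and the opening at its end, in the units of the state.
- r.get_state(): the state, without advancing time (a new reading comes with each control period).
- r.capture(name): name is "side" or "top"; returns the picture (400x640x3 uint8, red, green, blue); there is no depth.
- r.calibration(name): a dict with "K" (3x3 intrinsics, pixels), "rvec" (rotation vector, rad) and "tvec" (3), from world to camera coordinates, as OpenCV has them. Camera axes: x right, y down, z forward; pixel columns grow to the right and rows downward; lengths in m; the calibration is good to about 2 mm. A picture is of the moment at which its call begins. calibration takes no time and is no camera call.
- r.close_job(): hands the job in, once; it reports no verdict.
The state is a dict: "time_s": time; "joints": joint angles; "qd": joint speeds; "joint_torque": joint torques, N m; "tcp_pos": TCP position; "eef_rot": TCP orientation; "contact_force": force on the tool from outside, world axes, zero at the start; "moment": the same for the moment, N m; "gripper_width": finger opening in m.
Only numpy, scipy, OpenCV 4.12 (cv2) and the standard library are available. Lean on these libraries where they do the work, as an engineer would, in place of code of your own. Each camera call takes 0.05 s, during which the arm holds its last target.

## Working session

There is one attempt and no reset: what is moved stays moved. The work goes in short steps, Python scripts to look and compute and a tool call to move; the robot and the scene stay as the last step left them, time stands still between calls to the robot, and variables do not carry over. Pictures are saved under pics/ and viewed, and the job is handed in when it is done.

Besides the shell and the picture viewer there is one more tool, called after "Emit:" by a JSON object that holds its "op" and its "data". servo_tool: Moves the arm, as the interface text tells. Its arguments: {"type":"object","properties":{"steps":{"type":"array","items":{"type":"array","items":{"type":"number"}}},"squeeze":{"type":"number"}},"required":["steps"]}

```bash
mkdir -p pics; python3 - <<'E'
from plant import r
import cv2
for n in ("top","side"):
    cv2.imwrite(f"pics/{n}0.png", r.capture(n)[:,:,::-1])
    c=r.calibration(n); print(n,c["K"].tolist(),c["rvec"],c["tvec"])
s=r.get_state(); print(s, r.pinch_z)
E
```

```text
top [[432.0622059538852, 0.0, 324.5212535692268], [0.0, 432.0622059538852, 191.28764346772758], [0.0, 0.0, 1.0]] [ 2.12125402 -2.18171291  0.13565113] [0.06655407 0.52831315 0.76276682]
side [[432.66018440918214, 0.0, 318.8413741730524], [0.0, 432.66018440918214, 195.63314131676773], [0.0, 0.0, 1.0]] [ 0.73168987 -2.70425413  0.976604  ] [0.49427265 0.20547796 0.6369626 ]
{'time_s': 0.1, 'joints': array([-5.26495536e+01,  2.05848912e+01,  6.38990396e-01, -1.58674550e-02,
       -7.01367138e+01, -1.65074482e+01]), 'qd': array([-0.02546198, -0.02650809,  0.12034422,  0.16465442,  0.01078906,
       -0.02257213]), 'joint_torque': array([-1.19376113e-03, -5.84163737e+01,  2.93750149e+01,  7.01544687e+00,
        1.01350847e-02, -7.50927461e-05]), 'tcp_pos': array([ 0.23996163, -0.63038639,  0.19374959]), 'eef_rot': array([ 1.79916552e+02, -9.17344731e-03, -1.59162397e+02]), 'contact_force': array([ 0.25600228, -0.13963418, -0.42859963]), 'moment': array([ 0.04509606, -0.00259366,  0.0066486 ]), 'gripper_width': 0.08768928891545708} 0.0188
```

View pics/top0.png

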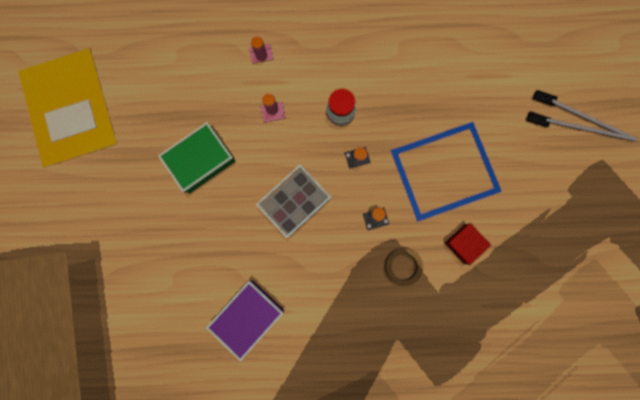

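View pics/side0.png

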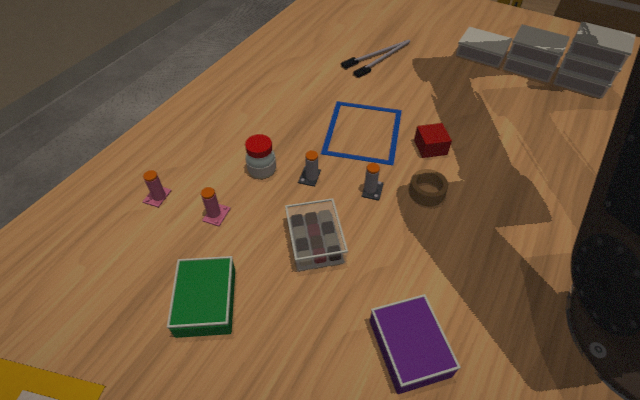

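The top view shows the clear tub with pralines at (294,201); the green (197,158) and purple (246,320) ones are decoys. The dark-footed gate posts are at (360,155) and (378,214), and the pink pair at (260,45)/(270,103) is a decoy. The frame is at about (446,171), the jar at (341,106), the roll at (403,266) and the carton at (468,243).

```bash
cat > h.py <<'E'
import numpy as np, cv2
from plant import r
def cal(n):
    c=r.calibration(n); R=cv2.Rodrigues(np.array(c["rvec"],float))[0]
    return np.array(c["K"]),R,np.array(c["tvec"],float).ravel()
def ray(n,uv,z):
    K,R,t=cal(n); uv=np.atleast_2d(np.array(uv,float))
    d=(np.linalg.inv(K)@np.c_[uv,np.ones(len(uv))].T).T@R
    c=-R.T@t
    return (c+d*((z-c[2])/d[:,2])[:,None])[:,:2]
def proj(n,P):
    K,R,t=cal(n)
    return cv2.projectPoints(np.array(P,float).reshape(-1,1,3),cv2.Rodrigues(R)[0],t,K,None)[0][:,0]
E
python3 - <<'E'
from h import *
for n in("top","side"):
    im=cv2.imread(f"pics/{n}0.png"); hsv=cv2.cvtColor(im,cv2.COLOR_BGR2HSV)
    K,R,t=cal(n); print(n,"cam",-R.T@t)
    H,S,V=cv2.split(hsv)
    for nm,m,z in(("blue",(H>100)&(H<125)&(S>120)&(V>60),0),("orange",(H>=5)&(H<=14)&(S>200)&(V>130),.062),("red",((H<4)|(H>176))&(S>170)&(V>80),.04)):
        k,l,st,c=cv2.connectedComponentsWithStats(m.astype(np.uint8))
        for i in range(1,k):
            if st[i,4]>25: print(nm,st[i],c[i].round(1),ray(n,c[i],z).round(4))
        if nm=="blue":
            i=1+np.argmax(st[1:,4]); mm=(l==i).astype(np.uint8)
            for mode in(0,1):
                cs,h=cv2.findContours(mm,cv2.RETR_CCOMP,cv2.CHAIN_APPROX_NONE)
            for cc in sorted(cs,key=cv2.contourArea)[-2:]:
                q=ray(n,cc[:,0],0); b=cv2.minAreaRect((q*1000).astype(np.float32)); print("  rect mm",b)
crop=cv2.imread("pics/top0.png")[140:260,235:405]
cv2.imwrite("pics/c0.png",cv2.resize(crop,None,fx=4.5,fy=4.5,interpolation=cv2.INTER_CUBIC))
crop=cv2.imread("pics/side0.png")[135:285,260:410]
cv2.imwrite("pics/c1.png",cv2.resize(crop,None,fx=4,fy=4,interpolation=cv2.INTER_CUBIC))
E
```

```text
top cam [0.42608597 0.04942459 0.82544861]
blue [ 392  123  108   97 1322] [445.3 171.5] [[ 0.5665 -0.1828]]
  rect mm ((568.6336669921875, -182.90040588378906), (131.543701171875, 157.00006103515625), 17.904590606689453)
  rect mm ((568.7407836914062, -183.11904907226562), (144.38388061523438, 170.7628936767578), 17.78351402282715)
orange [252  37  11  11  96] [256.7  42. ] [[0.8114 0.1705]]
orange [263  94  11  11  99] [268.   99.4] [[0.6994 0.1505]]
orange [355 148  12  11 104] [360. 153.] [[ 0.5942 -0.0142]]
orange [373 208  12  12 103] [378.5 213.3] [[ 0.4844 -0.0427]]
red [329  90  26  26 515] [341.3 102.2] [[0.6976 0.0153]]
red [450 225  39  39 848] [468.9 243.5] [[ 0.4271 -0.2056]]
side cam [0.30341559 0.46433861 0.62014243]
blue [321 102  80  63 904] [362.6 134.8] [[ 0.5653 -0.1716]]
  rect mm ((570.75146484375, -183.32484436035156), (130.0489044189453, 158.1671905517578), 17.96533966064453)
  rect mm ((570.5673828125, -182.57623291015625), (146.15597534179688, 172.14625549316406), 17.938608169555664)
orange [306 151  12   8  76] [311.4 154.5] [[ 0.5958 -0.0135]]
orange [367 163  12   9  86] [372.8 167.2] [[ 0.4856 -0.0415]]
orange [144 171  12   9  89] [149.5 174.8] [[0.8137 0.172 ]]
orange [201 187  13  10  97] [207.3 191.9] [[0.7018 0.1516]]
red [418 123  33  21 467] [433.7 133.7] [[ 0.4283 -0.2047]]
red [246 135  26  19 376] [258.2 143.7] [[ 0.7113 -0.0057]]
```

View pics/c0.png

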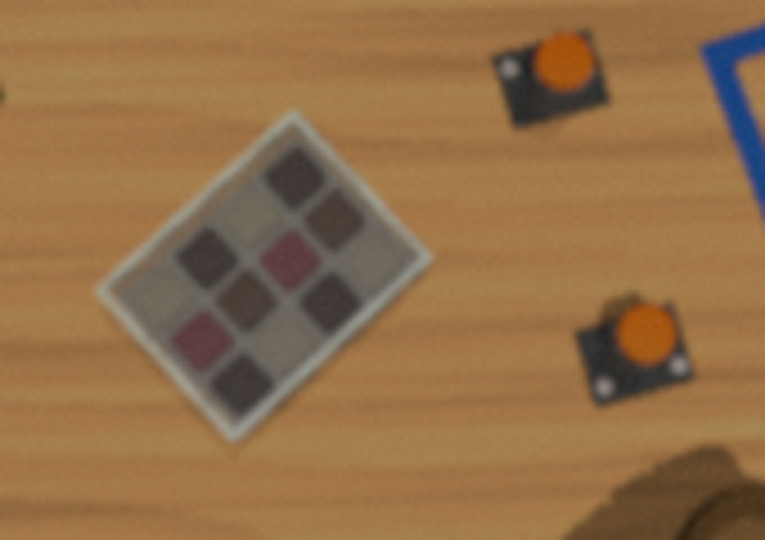

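View pics/c1.png

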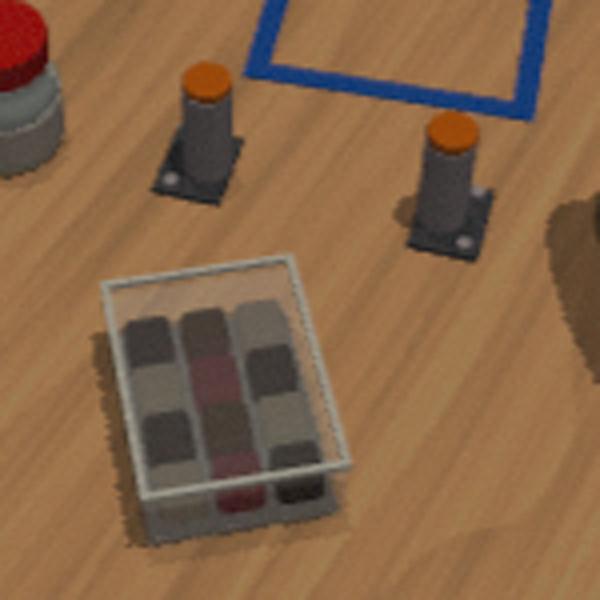

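The crop confirms it: clear tub with brown, cream and red pralines, and posts on dark feet with orange caps. Next is the tub pose from its lid corners.

```bash
cat >> h.py <<'E'
G=np.array([.540,-.028]); GX=np.array([.2483,-.9687]); GY=np.array([.9687,.2483])
F=np.array([.5697,-.183]); FX=np.array([np.cos(np.radians(-72.1)),np.sin(np.radians(-72.1))]); FY=np.array([-FX[1],FX[0]])
def tg(p): p=np.atleast_2d(p)-G; return np.c_[p@GX,p@GY]
def rep(corn):  # 4 pts: (+,+),(+,-),(-,-),(-,+) in tub frame
    c=np.array(corn); o=c.mean(0); ax=(c[0]+c[1]-c[2]-c[3])
    print("L,W",np.linalg.norm(c-np.roll(c,-1,0),axis=1).round(4))
    th=np.degrees(np.arctan2(ax[1],ax[0])); 
    print("world",o.round(4),"yaw",round(th,2),"gate",(tg(o)*1e3).round(1),"dyaw",round(th+75.62,2))
    return o,th
E
python3 - <<'E'
from h import *
q=np.array([(295,110),(432,258),(233,440),(98,290)])/4.5+[235,140]
# travel dir is right in image; +x end = right side edge (295,110)-(432,258)
rep(ray("top",q,.041))
q=np.array([(103,283),(290,257),(350,465),(143,495)])/4+[260,135]
rep(ray("side",q,.041))
s=r.get_state(); print(s["tcp_pos"],s["eef_rot"], tg(s["tcp_pos"][:2]))
E
```

```text
L,W [0.083  0.1087 0.0821 0.1087]
world [0.5132 0.1082] yaw -48.78 gate [[-138.6    7.9]] dyaw 26.84
L,W [0.0813 0.1076 0.082  0.1067]
world [0.5148 0.1101] yaw -48.45 gate [[-140.     9.9]] dyaw 27.17
[ 0.23996163 -0.63038639  0.19374959] [ 1.79916552e+02 -9.17344731e-03 -1.59162397e+02] [[ 0.50903217 -0.44021971]]
```

```bash
cat >> h.py <<'E'
def go(gx,gy,z,gyaw):
    """gx,gy mm in gate frame; gyaw: tool x angle relative to gate x; prints shift in tool axes (before turn) and spin"""
    s=r.get_state(); p=s["tcp_pos"]; yaw=s["eef_rot"][2]
    w=G+gx/1e3*GX+gy/1e3*GY; d=w-p[:2]; a=np.radians(yaw)
    sp=-((gyaw-75.62-yaw+180)%360-180)
    print("t",round(s["time_s"],2),"gate",(tg(p[:2])*1e3).round(1)[0],"z",p[2].round(4),"gyaw",round((yaw+75.62+180)%360-180,2),"F",s["contact_force"].round(1))
    for n,aa in(("now",a),("after spin",a-np.radians(sp))):
        print(n,"dx,dy,dz cm",round(100*(d@[np.cos(aa),np.sin(aa)]),2),round(100*(d@[np.sin(aa),-np.cos(aa)]),2),round(100*(p[2]-z),2),"spin",round(sp,2))
E
python3 -c "
from h import *
go(-139.5,112,.1,-90); print(tg(ray('top',[(341.3,102.2)],.07)),tg(ray('side',[(258.2,143.7)],.07)))"
```

```text
t 0.1 gate [ 509.  -440.2] z 0.1937 gyaw -83.54 F [ 0.3 -0.1 -0.4]
now dx,dy,dz cm -62.17 58.23 9.37 spin 6.46
after spin dx,dy,dz cm -55.23 64.85 9.37 spin 6.46
[[-0.00672935  0.15371845]] [[-0.00791386  0.15696889]]
```

Emit:
{"op": "servo_tool", "data": {"steps": [[5,0,0,0,6.46],[5,-3.9,4.6,0,0],[5,-3.9,4.6,0,0],[5,-3.9,4.6,0,0],[5,-3.9,4.6,0,0],[5,-3.9,4.6,0,0],[5,-3.9,4.6,0,0],[5,-3.9,4.6,0,0]], "squeeze": 20}}

```text
time_s: 1.1
tcp_pos: [0.425, -0.2492, 0.1946]
eef_rot: [180.0, 0.0, -165.6]
contact_force: [1.4, -0.4, -0.4]
gripper_width: 0.0498
```

Emit:
{"op": "servo_tool", "data": {"steps": [[5,-3.9,4.6,0,0],[5,-3.9,4.6,0,0],[5,-3.9,4.6,0,0],[5,-3.9,4.6,0,0],[5,-3.9,4.6,0,0],[5,-3.9,4.6,0,0],[5,-3.9,4.6,0,0],[5,0,0,0,0]]}}

```text
time_s: 2.1
tcp_pos: [0.6099, 0.1321, 0.1929]
eef_rot: [-180.0, -0.1, -165.4]
contact_force: [-1.4, 0.3, -0.3]
gripper_width: 0.0504
```

```bash
python3 -c "
from h import *
go(-139.5,110,.014,-90)"
```

```text
t 2.1 gate [-137.7  107.5] z 0.1929 gyaw -89.81 F [-1.4  0.3 -0.3]
now dx,dy,dz cm -0.25 0.18 17.89 spin 0.19
after spin dx,dy,dz cm -0.25 0.18 17.89 spin 0.19
```

Emit:
{"op": "servo_tool", "data": {"steps": [[5,0,0,5,0],[5,0,0,5,0],[5,0,0,5,0],[5,0,0,2.9,0],[5,0.5,0,0,0],[5,0.5,0,0,0],[5,0.5,0,0,0],[5,0.5,0,0,0]]}}

```text
time_s: 3.1
tcp_pos: [0.59, 0.1239, 0.017]
eef_rot: [180.0, 0.1, -165.6]
contact_force: [0.1, -0.2, -0.5]
gripper_width: 0.0502
```

```bash
cat >> h.py <<'E'
def snap(k,big=None):
    for n in("top","side"): cv2.imwrite(f"pics/{n}{k}.png",r.capture(n)[:,:,::-1])
    a=cv2.imread(f"pics/top{k}.png"); b=cv2.imread(f"pics/side{k}.png")
    a=cv2.resize(a[80:280,230:510],None,fx=2,fy=2); b=cv2.resize(b[90:290,230:470],None,fx=1,fy=1)
    cv2.imwrite(f"pics/t{k}.png",a); 
E
python3 -c "
from h import *
go(-139.5,110,.014,-90); snap(1)"
```

```text
t 3.1 gate [-134.8   86.1] z 0.017 gyaw -89.99 F [ 0.1 -0.2 -0.5]
now dx,dy,dz cm -2.39 0.47 0.3 spin 0.01
after spin dx,dy,dz cm -2.39 0.47 0.3 spin 0.01
```

View pics/t1.png

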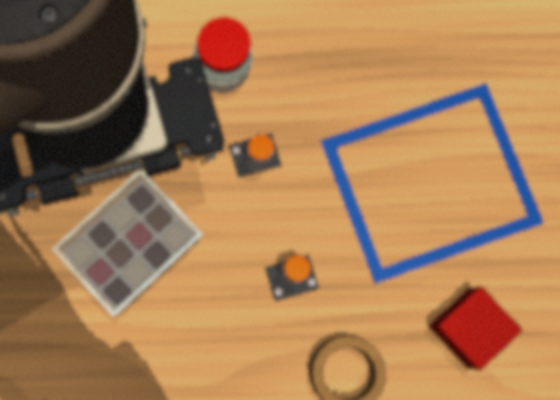

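View pics/side1.png

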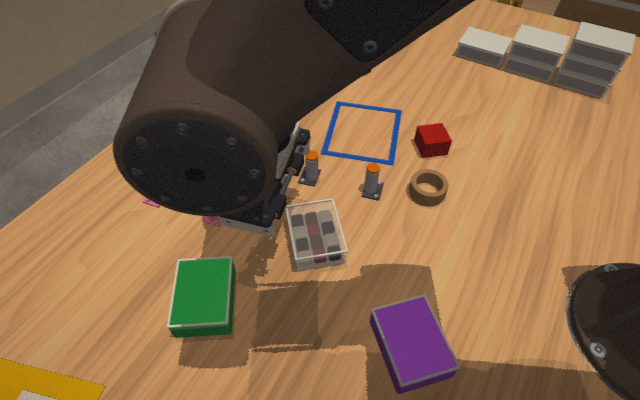

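Emit:
{"op": "servo_tool", "data": {"steps": [[5,0.5,0.5,0.2,0],[5,0.5,0,0,0],[5,0.4,0,0,0],[5,0.4,0,0,0],[5,0.4,0,0,0],[5,0.4,0,0,0]]}}

```text
time_s: 3.95
tcp_pos: [0.563, 0.1219, 0.0136]
eef_rot: [180.0, 0.0, -165.6]
contact_force: [-1.1, -0.3, -0.1]
gripper_width: 0.0498
```

```bash
python3 -c "
from h import *
go(-139.5,110,.014,-90); snap(2)"
```

```text
t 3.95 gate [-139.5   59.5] z 0.0136 gyaw -90.0 F [-1.1 -0.3 -0.1]
now dx,dy,dz cm -5.05 -0.0 -0.04 spin -0.0
after spin dx,dy,dz cm -5.05 -0.0 -0.04 spin -0.0
```

View pics/t2.png

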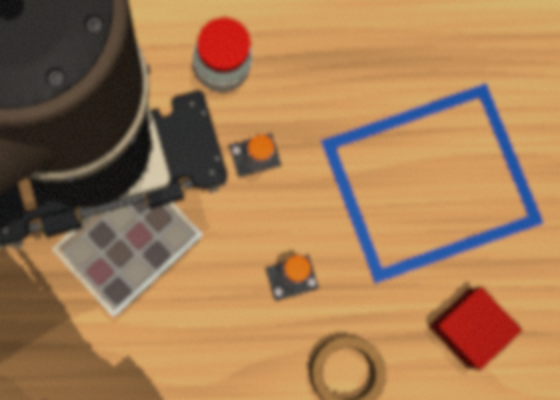

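```bash
python3 -c "
from h import *
q=np.array([(295,110),(432,258),(233,440),(98,290)])/4.5+[235,140]
print(tg(ray('top',q,.041))*1e3)
q=np.array([(103,283),(290,257),(350,465),(143,495)])/4+[260,135]
print(tg(ray('side',q,.041))*1e3)
b=cv2.imread('pics/side2.png')[120:300,180:400]; cv2.imwrite('pics/s2.png',cv2.resize(b,None,fx=3,fy=3))"
```

```text
[[-108.66300694   69.55779669]
 [ -71.54938485   -4.70811785]
 [-168.71324695  -53.36748164]
 [-205.42066207   20.09572052]]
[[-110.26573016   70.91217213]
 [ -74.48316325   -2.12384718]
 [-170.03021016  -51.55111823]
 [-205.38319651   22.47292082]]
```

View pics/s2.png

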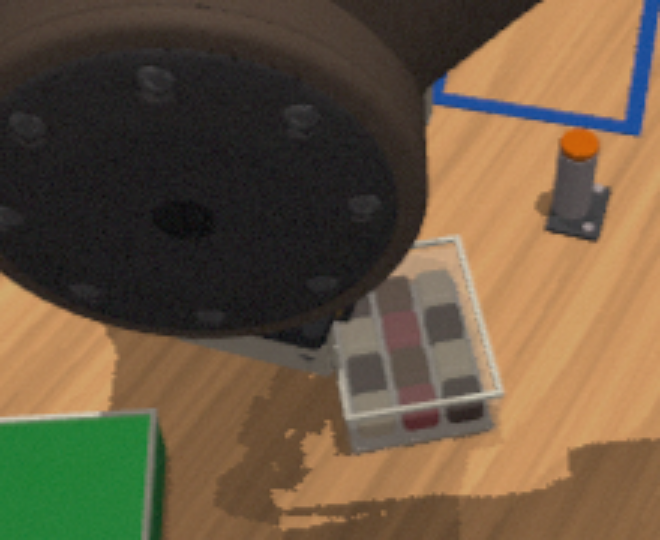

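```bash
python3 -c "
from h import *
for n in('top','side'):
  im=cv2.imread(f'pics/{n}2.png')
  s=4
  u0,v0=(225,130) if n=='top' else (250,180)
  c=cv2.resize(im[v0:v0+120,u0:u0+160],None,fx=s,fy=s,interpolation=cv2.INTER_CUBIC)
  for sy in(-46,-25,25,46):
    for sx in (-9.5,9.5):
      for z in (.0136,.041):
        w=G+(-139.5+sy)/1e3*GX+(59.5+sx)/1e3*GY
        p=(proj(n,[[*w,z]])[0]-[u0,v0]+.5)*s
        cv2.circle(c,tuple(int(v) for v in p),3,(0,255,0) if z<.02 else (0,255,255),-1)
  cv2.imwrite(f'pics/{n}2m.png',c)
"
```

```text
(no output)
```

View pics/top2m.png

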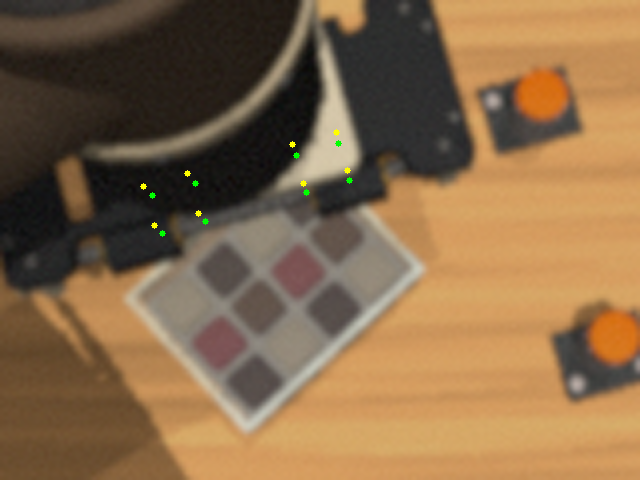

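View pics/side2m.png

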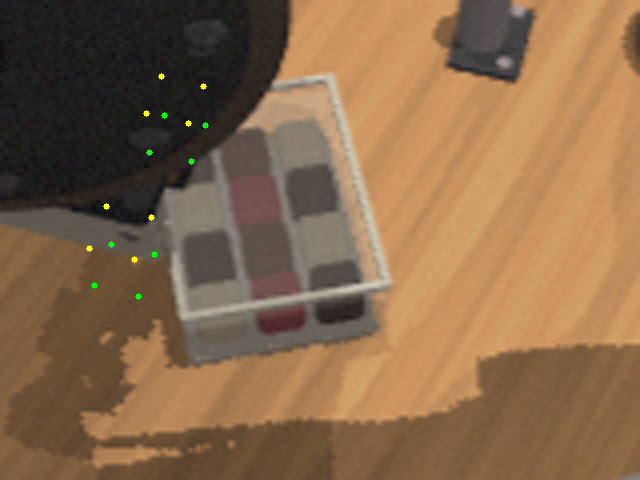

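```bash
python3 -c "
from h import *
a=cv2.imread('pics/side1.png')[170:290,190:350]; b=cv2.imread('pics/side2.png')[170:290,190:350]
c=np.vstack([a,b]).astype(float); c=np.clip((c/255)**.5*255,0,255).astype(np.uint8)
cv2.imwrite('pics/s12.png',cv2.resize(np.hstack([c[:120],c[120:]]),None,fx=2.5,fy=4,interpolation=cv2.INTER_CUBIC))"
```

```text
(no output)
```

View pics/s12.png

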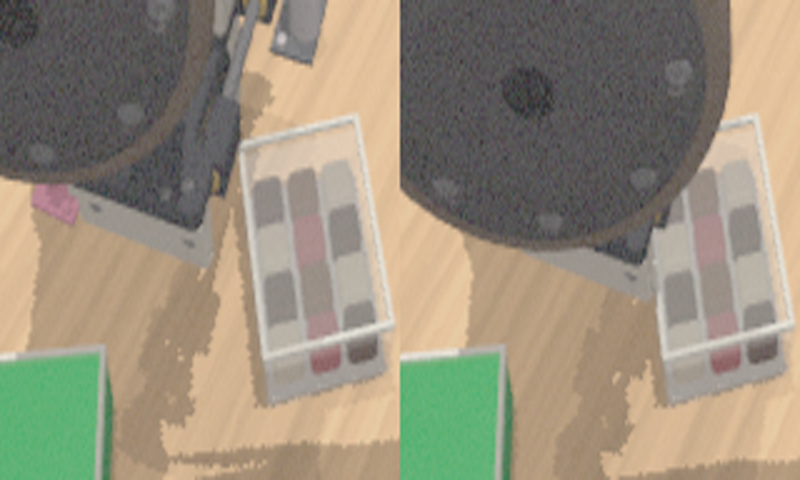

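```bash
python3 -c "
from h import *
for n in('top','side'):
  im=cv2.imread(f'pics/{n}2.png'); im=np.clip((im/255.)**.6*255,0,255).astype(np.uint8)
  s=4
  u0,v0=(215,110) if n=='top' else (210,150)
  c=cv2.resize(im[v0:v0+140,u0:u0+190],None,fx=s,fy=s,interpolation=cv2.INTER_CUBIC)
  for sy in(-96.5,96.5):
    for sx in (-39,39):
      for z in (.0796,.12):
        w=G+(-139.5+sy)/1e3*GX+(59.5+sx)/1e3*GY
        p=(proj(n,[[*w,z]])[0]-[u0,v0]+.5)*s
        cv2.circle(c,tuple(int(v) for v in p),4,(0,255,0) if z<.1 else (0,255,255),-1)
  cv2.imwrite(f'pics/{n}2n.png',c)
"
```

```text
(no output)
```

View pics/top2n.png

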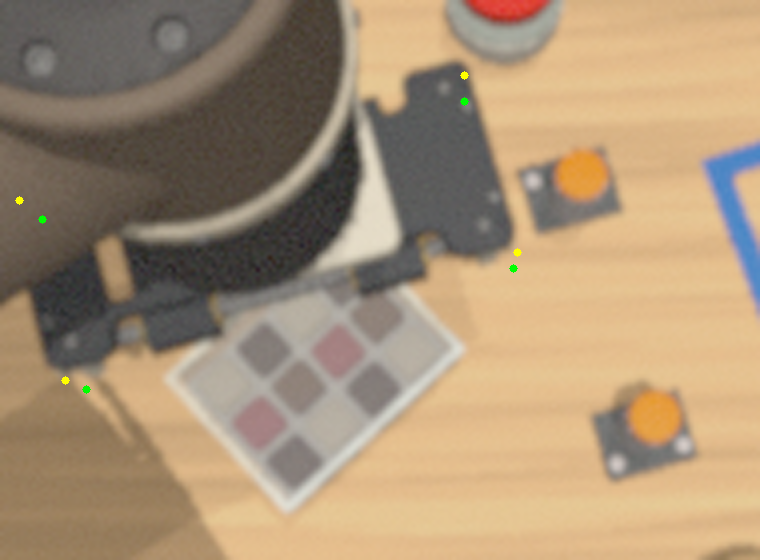

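View pics/side2n.png

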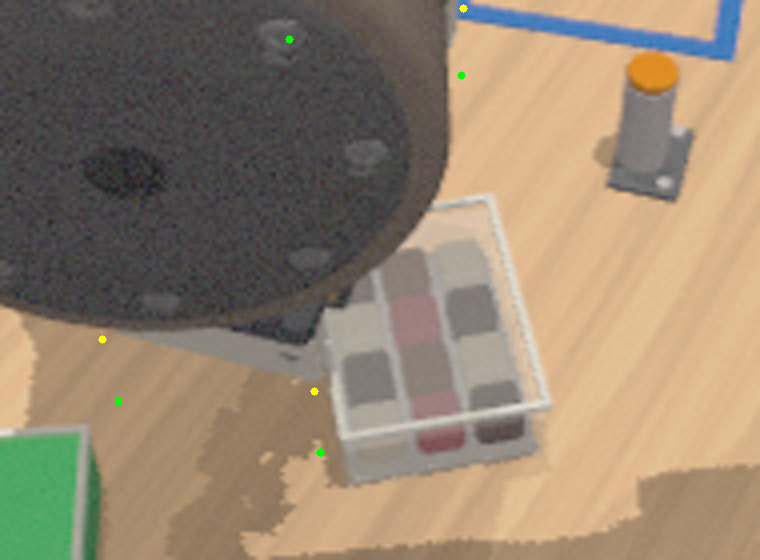

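The tub has not moved, though the reported TCP says the fingers should have hit it. The gripper body also looks about 5 cm higher than reported. I'll move to where the fingertips are visible and measure them.

Emit:
{"op": "servo_tool", "data": {"steps": [[5,-2,0,-3,0],[5,-2,0,-4,0],[5,0,6,-2,-10],[5,0,0,0,-10],[5,0,0,0,-10],[5,0,0,0,-10],[5,0,0,0,-10],[5,0,0,0,-10]]}}

```text
time_s: 5.05
tcp_pos: [0.5873, 0.1894, 0.1033]
eef_rot: [-180.0, -0.0, -105.3]
contact_force: [-0.1, 0.4, 0.0]
gripper_width: 0.0504
```

Emit:
{"op": "servo_tool", "data": {"steps": [[5,0,0,0,-10],[5,0,0,0,-10],[5,0,0,0,-10],[5,-5,0,0,0],[5,0,0,0,0]]}}

```text
time_s: 5.68
tcp_pos: [0.5746, 0.2401, 0.1033]
eef_rot: [-180.0, 0.0, -75.5]
contact_force: [0.2, 0.8, -0.4]
gripper_width: 0.0499
```

```bash
python3 -c "
from h import *
go(-240,20,.014,0); snap(3)
s=r.get_state(); p=s['tcp_pos']; print(p,s['eef_rot'],proj('top',[p]),proj('side',[p]))"
```

```text
t 5.67 gate [-251.1  100.1] z 0.1033 gyaw 0.13 F [ 0.2  0.8 -0.4]
now dx,dy,dz cm 1.1 8.01 8.93 spin 0.13
after spin dx,dy,dz cm 1.11 8.01 8.93 spin 0.13
[0.57466201 0.23823125 0.10318978] [ 1.79985248e+02 -8.14585233e-03 -7.55593218e+01] [[214.06681735 163.15538749]] [[232.30476892 248.3965034 ]]
```

View pics/side3.png

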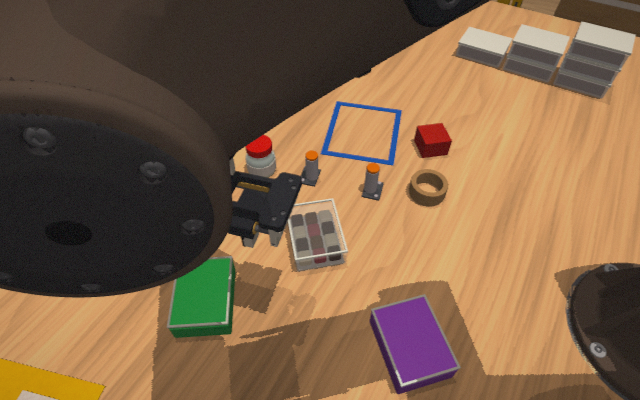

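View pics/top3.png

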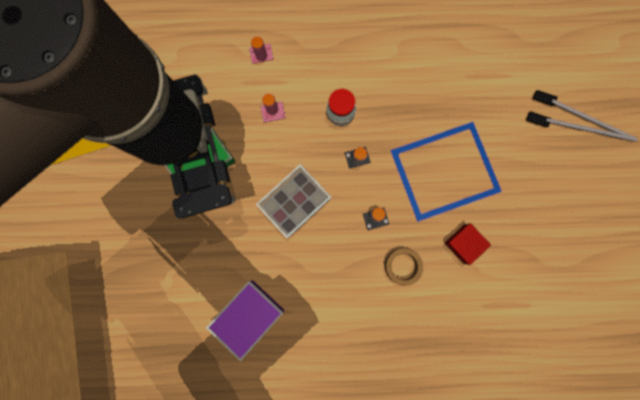

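```bash
python3 -c "
from h import *
s=r.get_state(); p=s['tcp_pos']; yaw=s['eef_rot'][2]; a=np.radians(yaw)
im=cv2.imread('pics/side3.png'); im=np.clip((im/255.)**.6*255,0,255).astype(np.uint8)
u0,v0=210,150; sc=5
c=cv2.resize(im[v0:v0+110,u0:u0+150],None,fx=sc,fy=sc,interpolation=cv2.INTER_CUBIC)
for sy in(-46,-25,25,46):
  for sx in(-9.5,9.5):
    for dz,col in((0,(0,255,0)),(.05,(0,255,255))):
      w=p+np.array([np.cos(a)*sx+np.sin(a)*sy,np.sin(a)*sx-np.cos(a)*sy,dz*1e3])/1e3
      q=(proj('side',[w])[0]-[u0,v0]+.5)*sc; cv2.circle(c,tuple(int(v) for v in q),4,col,-1)
cv2.imwrite('pics/s3m.png',c)"
```

```text
(no output)
```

View pics/s3m.png

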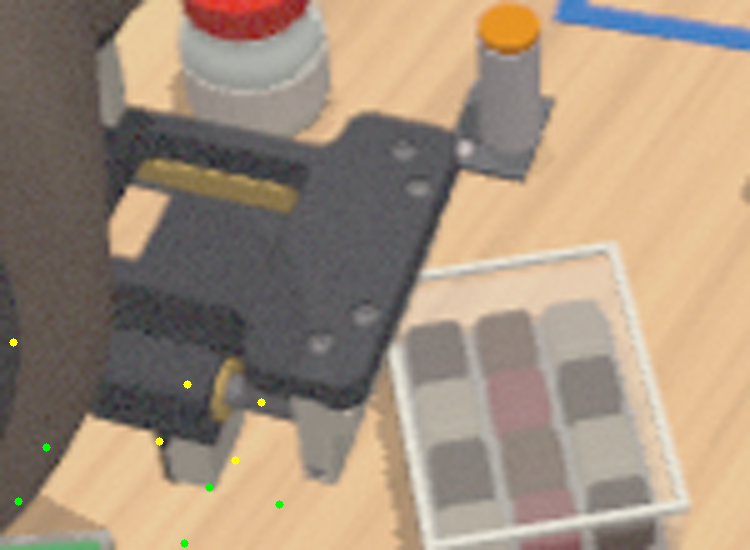

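```bash
python3 -c "
from h import *
im=cv2.imread('pics/top3.png'); im=np.clip((im/255.)**.6*255,0,255).astype(np.uint8)
cv2.imwrite('pics/t3m.png',cv2.resize(im[60:230,130:260],None,fx=4.5,fy=3.5*1,interpolation=cv2.INTER_CUBIC))
def P(n):
  K,R,t=cal(n); return K@np.c_[R,t]
X=cv2.triangulatePoints(P('top'),P('side'),np.array([[180,217],[231,205.]]).T,np.array([[280,231],[300,178.]]).T)
X=(X[:3]/X[3]).T; print(X, tg(X[:,:2]), r.get_state()['tcp_pos'])
for x,a,b in zip(X,[[180,217],[231,205.]],[[280,231],[300,178.]]): print(proj('top',[x])-a,proj('side',[x])-b)
"
```

```text
[[0.4745932  0.25096487 0.23335457]
 [0.49034825 0.17982907 0.24167688]] [[-0.28647378  0.00590741]
 [-0.21365255  0.0035063 ]] [0.57466201 0.23823125 0.10318978]
[[-0.21097249 -0.48640186]] [[0.65003735 0.15678027]]
[[-0.85728313 -1.97019232]] [[2.41386542 0.54654334]]
```

View pics/t3m.png

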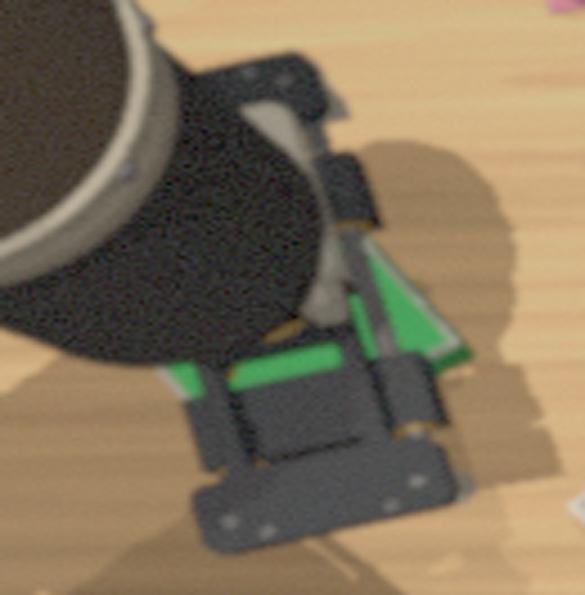

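```bash
python3 -c "
from h import *
for gx,gy in((-286,5),(-213,5),(-251,5),(-251,75),(-251,54),(-241,54),(-260,54),(-260,75)):
  w=G+gx/1e3*GX+gy/1e3*GY
  print(gx,gy,[(z,((proj('side',[[*w,z]])[0]-[210,150]+.5)*5).round().tolist()) for z in(.10,.135,.17,.24)])
"
```

```text
-286 5 [(0.1, [392.0, 697.0]), (0.135, [385.0, 632.0]), (0.17, [377.0, 559.0]), (0.24, [358.0, 390.0])]
-213 5 [(0.1, [473.0, 474.0]), (0.135, [470.0, 404.0]), (0.17, [467.0, 326.0]), (0.24, [460.0, 147.0])]
-251 5 [(0.1, [433.0, 586.0]), (0.135, [428.0, 518.0]), (0.17, [422.0, 443.0]), (0.24, [409.0, 268.0])]
-251 75 [(0.1, [195.0, 526.0]), (0.135, [179.0, 457.0]), (0.17, [161.0, 380.0]), (0.24, [121.0, 202.0])]
-251 54 [(0.1, [265.0, 544.0]), (0.135, [252.0, 475.0]), (0.17, [238.0, 399.0]), (0.24, [206.0, 222.0])]
-241 54 [(0.1, [278.0, 514.0]), (0.135, [266.0, 445.0]), (0.17, [252.0, 368.0]), (0.24, [222.0, 190.0])]
-260 54 [(0.1, [254.0, 571.0]), (0.135, [240.0, 502.0]), (0.17, [226.0, 427.0]), (0.24, [191.0, 251.0])]
-260 75 [(0.1, [183.0, 553.0]), (0.135, [166.0, 484.0]), (0.17, [148.0, 408.0]), (0.24, [105.0, 231.0])]
```

Triangulating puts the visible fingertips about 33 mm above the reported TCP, which matches the tub not being touched. The reported z is suspect, so I'll verify on clear bench with a guarded descent.

Emit:
{"op": "servo_tool", "data": {"steps": [[5,0,5,0,0],[5,0,3,0,0],[5,0,0,4,0],[5,0,0,2,0],[5,0,0,0,0]]}}

```text
time_s: 6.4
tcp_pos: [0.4966, 0.2165, 0.0421]
eef_rot: [179.8, -0.1, -75.7]
contact_force: [1.0, -0.9, 0.3]
gripper_width: 0.0499
```

```bash
python3 -c "
from h import *
go(-250,20,.014,0); snap(4)
im=cv2.imread('pics/side4.png'); im=np.clip((im/255.)**.6*255,0,255).astype(np.uint8)
u0,v0=220,180; sc=5
c=cv2.resize(im[v0:v0+110,u0:u0+150],None,fx=sc,fy=sc,interpolation=cv2.INTER_CUBIC)
cv2.imwrite('pics/s4m.png',c)"
```

```text
t 6.4 gate [-247.7   18.6] z 0.0421 gyaw -0.05 F [ 1.  -0.9  0.3]
now dx,dy,dz cm -0.24 -0.13 2.81 spin -0.05
after spin dx,dy,dz cm -0.24 -0.14 2.81 spin -0.05
```

View pics/s4m.png

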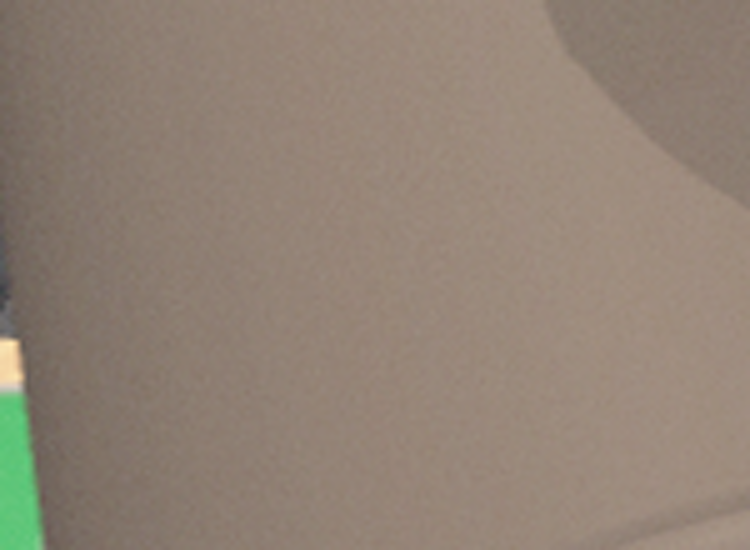

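Emit:
{"op": "servo_tool", "data": {"steps": [[5,0,0,1.5,0],[5,0,0,1.3,0],[5,0,0,0.5,0],[5,0,0,0,0]]}}

```text
time_s: 7.0
tcp_pos: [0.4971, 0.2177, 0.0097]
eef_rot: [179.9, -0.0, -75.6]
contact_force: [0.3, -0.2, -0.1]
gripper_width: 0.0503
```

Emit:
{"op": "servo_tool", "data": {"steps": [[5,0,0,0.2,0],[5,0,0,0.2,0],[5,0,0,0,0]]}}

```text
time_s: 7.38
tcp_pos: [0.4973, 0.218, 0.0063]
eef_rot: [-180.0, 0.0, -75.6]
contact_force: [0.3, 0.9, 0.4]
gripper_width: 0.05
```

Emit:
{"op": "servo_tool", "data": {"steps": [[5,0,0,0.2,0],[5,0,0,0.1,0],[5,0,0,0,0]]}}

```text
time_s: 7.75
tcp_pos: [0.4973, 0.2179, 0.0032]
eef_rot: [180.0, -0.0, -75.6]
contact_force: [-0.6, -0.4, -0.5]
gripper_width: 0.0501
```

Emit:
{"op": "servo_tool", "data": {"steps": [[5,0,0,0.2,0],[5,0,0,0.1,0],[5,0,0,0,0]]}}

```text
time_s: 8.12
tcp_pos: [0.4973, 0.2179, 0.0002]
eef_rot: [180.0, -0.0, -75.6]
contact_force: [-1.1, -0.4, 0.3]
gripper_width: 0.0501
```

Emit:
{"op": "servo_tool", "data": {"steps": [[5,0,0,0.1,0],[5,0,0,0.1,0],[5,0,0,0,0]]}}

```text
time_s: 8.5
tcp_pos: [0.4973, 0.2179, -0.0018]
eef_rot: [180.0, -0.0, -75.6]
contact_force: [0.7, 0.8, 0.1]
gripper_width: 0.0497
```

Emit:
{"op": "servo_tool", "data": {"steps": [[5,0,0,0.1,0],[5,0,0,0.1,0],[5,0,0,0,0]]}}

```text
time_s: 8.88
tcp_pos: [0.4973, 0.2179, -0.0038]
eef_rot: [180.0, -0.0, -75.6]
contact_force: [-0.2, -1.2, -0.1]
gripper_width: 0.0505
```

Emit:
{"op": "servo_tool", "data": {"steps": [[5,0,0,0.2,0],[5,0,0,0.2,0],[5,0,0,0,0]]}}

```text
time_s: 9.25
tcp_pos: [0.4973, 0.2179, -0.0079]
eef_rot: [180.0, -0.0, -75.6]
contact_force: [0.5, 0.0, -0.3]
gripper_width: 0.05
```

The reported z is below 0 with no contact, so the tips really do sit about 3 cm higher than reported. I'll continue the guarded descent.

Emit:
{"op": "servo_tool", "data": {"steps": [[5,0,0,0.2,0],[5,0,0,0.2,0],[5,0,0,0,0]]}}

```text
time_s: 9.62
tcp_pos: [0.4972, 0.2179, -0.0119]
eef_rot: [180.0, -0.0, -75.6]
contact_force: [-0.2, 0.3, 0.6]
gripper_width: 0.05
```

Emit:
{"op": "servo_tool", "data": {"steps": [[5,0,0,0.2,0],[5,0,0,0.2,0],[5,0,0,0,0]]}}

```text
time_s: 10.0
tcp_pos: [0.4972, 0.2179, -0.0159]
eef_rot: [180.0, -0.0, -75.6]
contact_force: [-0.9, -0.5, 0.2]
gripper_width: 0.0502
```

Emit:
{"op": "servo_tool", "data": {"steps": [[5,0,0,0.1,0],[5,0,0,0.1,0],[5,0,0,0,0]]}}

```text
time_s: 10.38
tcp_pos: [0.4973, 0.218, -0.0178]
eef_rot: [180.0, -0.0, -75.6]
contact_force: [0.5, -0.1, -0.0]
gripper_width: 0.0503
```

```bash
python3 -c "
from h import *
go(-139.5,85,.014,-90); snap(5)"
```

```text
t 10.38 gate [-248.9   19.7] z -0.0178 gyaw 0.0 F [ 0.5 -0.1 -0. ]
now dx,dy,dz cm 10.94 -6.53 -3.18 spin 90.0
after spin dx,dy,dz cm -6.53 -10.94 -3.18 spin 90.0
```

View pics/top5.png

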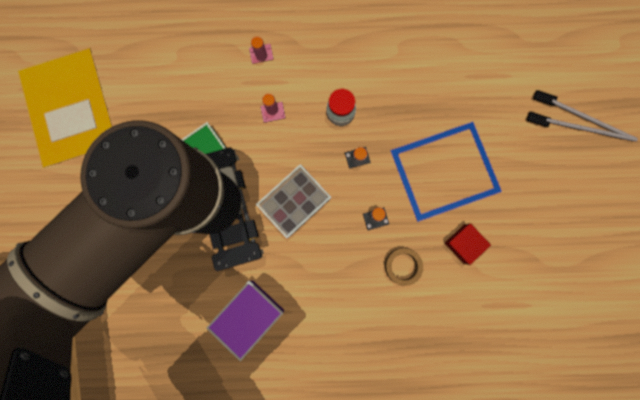

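View pics/side5.png

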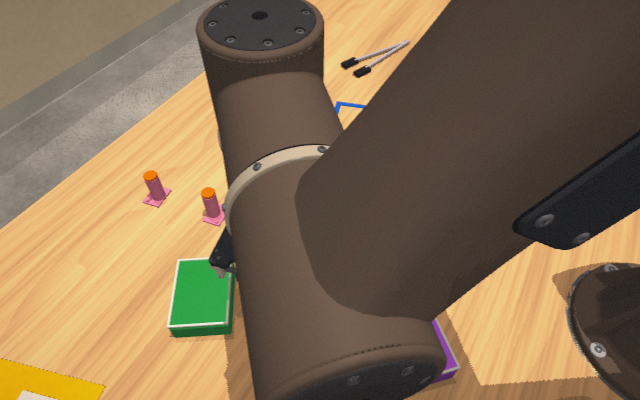

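```bash
python3 -c "
from h import *
im=cv2.imread('pics/side5.png'); im=np.clip((im/255.)**.6*255,0,255).astype(np.uint8)
c=cv2.resize(im[210:300,160:260],None,fx=6,fy=6,interpolation=cv2.INTER_CUBIC)
im=cv2.imread('pics/side1.png'); im=np.clip((im/255.)**.5*255,0,255).astype(np.uint8)
d=cv2.resize(im[130:220,220:320],None,fx=6,fy=6,interpolation=cv2.INTER_CUBIC)
cv2.imwrite('pics/s5m.png',c); cv2.imwrite('pics/s1m.png',d)"
```

```text
(no output)
```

View pics/s5m.png

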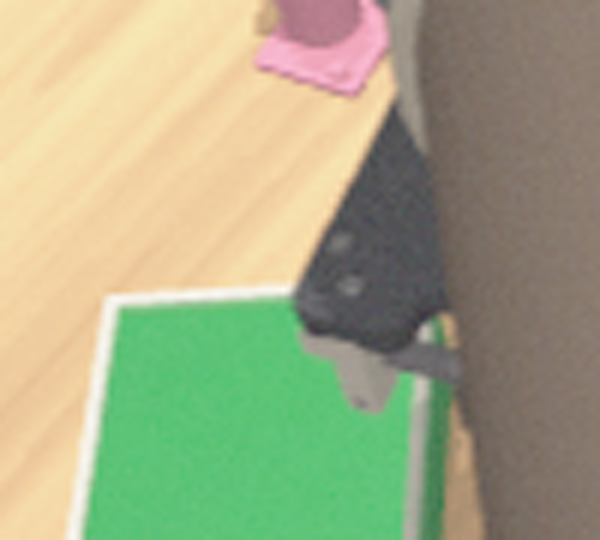

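View pics/s1m.png

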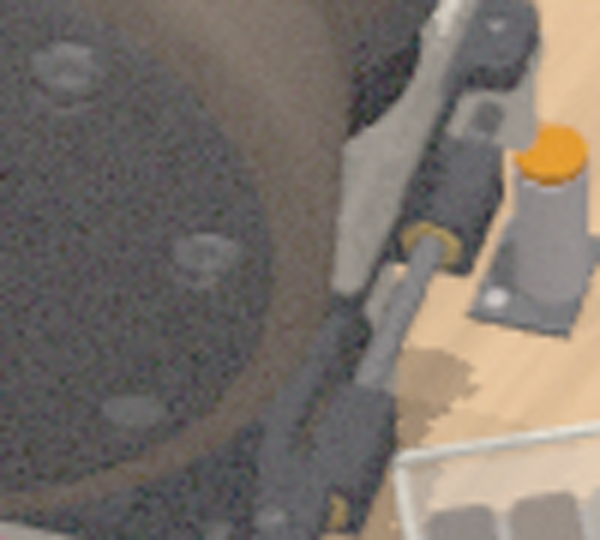

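```bash
python3 -c "
from h import *
for gx in(-270,-249):
 for gy in(95,105,115):
  w=G+gx/1e3*GX+gy/1e3*GY
  print(gx,gy,[(z,proj('side',[[*w,z]])[0].round(1).tolist()) for z in(.05,.07,.09,.12)])
"
```

```text
-270 95 [(0.05, [235.1, 280.3]), (0.07, [233.1, 273.5]), (0.09, [231.0, 266.4]), (0.12, [227.5, 254.9])]
-270 105 [(0.05, [228.9, 278.6]), (0.07, [226.7, 271.8]), (0.09, [224.4, 264.6]), (0.12, [220.7, 253.2])]
-270 115 [(0.05, [222.6, 277.0]), (0.07, [220.3, 270.1]), (0.09, [217.8, 262.9]), (0.12, [213.9, 251.5])]
-249 95 [(0.05, [240.6, 268.3]), (0.07, [238.8, 261.3]), (0.09, [236.8, 254.0]), (0.12, [233.7, 242.4])]
-249 105 [(0.05, [234.4, 266.7]), (0.07, [232.4, 259.7]), (0.09, [230.3, 252.4]), (0.12, [227.0, 240.7])]
-249 115 [(0.05, [228.3, 265.1]), (0.07, [226.1, 258.1]), (0.09, [223.9, 250.7]), (0.12, [220.3, 239.0])]
```

Emit:
{"op": "servo_tool", "data": {"steps": [[5,0,0,-4,0],[5,0,-2,-4,0],[5,3.5,-4,0,0],[5,3.5,-3,0,0],[5,3.9,0,0,10],[5,0,0,0,10],[5,0,0,0,10],[5,0,0,0,10]]}}

```text
time_s: 11.48
tcp_pos: [0.6116, 0.1345, 0.0622]
eef_rot: [180.0, -0.0, -116.0]
contact_force: [-0.1, 0.4, -0.0]
gripper_width: 0.0501
```

Emit:
{"op": "servo_tool", "data": {"steps": [[5,0,0,0,10],[5,0,0,0,10],[5,0,0,0,10],[5,0,0,0,10],[5,0,0,0,10],[5,0,0,4,0],[5,0,0,0,0]]}}

```text
time_s: 12.35
tcp_pos: [0.6092, 0.1337, 0.0198]
eef_rot: [-179.9, -0.3, -165.6]
contact_force: [-0.2, -0.9, 0.9]
gripper_width: 0.0502
```

```bash
python3 -c "
from h import *
go(-139.5,110,-.018,-90)"
```

```text
t 12.35 gate [-139.4  107.2] z 0.0198 gyaw -90.02 F [-0.2 -0.9  0.9]
now dx,dy,dz cm -0.28 0.01 3.78 spin -0.02
after spin dx,dy,dz cm -0.28 0.01 3.78 spin -0.02
```

Emit:
{"op": "servo_tool", "data": {"steps": [[5,0,-0.3,2.0,0],[5,0,0,1.8,0],[5,0.8,0,0,0],[5,0.8,0,0,0],[5,0.6,0,0,0],[5,0.4,0,0,0],[5,0.4,0,0,0],[5,0.4,0,0,0]]}}

```text
time_s: 13.35
tcp_pos: [0.5802, 0.1237, -0.0151]
eef_rot: [180.0, 0.1, -165.6]
contact_force: [2.3, -1.8, 1.2]
gripper_width: 0.05
```

```bash
python3 -c "
from h import *
go(-139.5,51.5,-.018,-90); snap(6)"
```

```text
t 13.35 gate [-137.    76.6] z -0.0151 gyaw -89.97 F [ 2.3 -1.8  1.2]
now dx,dy,dz cm 2.51 0.25 0.29 spin 0.03
after spin dx,dy,dz cm 2.51 0.25 0.29 spin 0.03
```

View pics/t6.png

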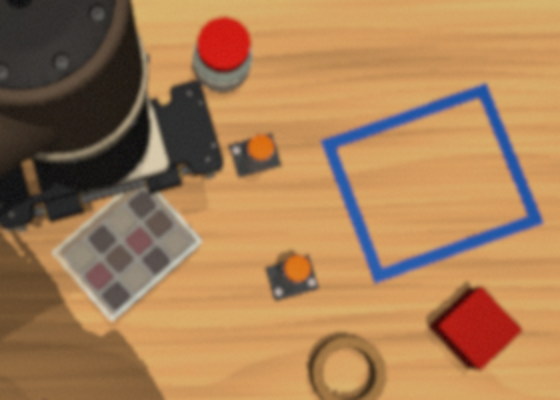

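Contact at about 3 N, and the tub is starting to turn. Continuing.

Emit:
{"op": "servo_tool", "data": {"steps": [[5,0.4,0,0,0],[5,0.4,0,0,0],[5,0.4,0,0,0],[5,0.4,0,0,0],[5,0.4,0,0,0],[5,0.2,0,0,0],[5,0,0,0,0]]}}

```text
time_s: 14.32
tcp_pos: [0.5575, 0.1178, -0.0158]
eef_rot: [-180.0, -0.0, -165.6]
contact_force: [0.5, -0.3, 1.2]
gripper_width: 0.0498
```

```bash
python3 -c "
from h import *
go(-139.5,51.5,-.018,-90); snap(7)"
```

```text
t 14.32 gate [-136.9   53.2] z -0.0158 gyaw -90.01 F [ 0.5 -0.3  1.2]
now dx,dy,dz cm 0.17 0.27 0.22 spin -0.01
after spin dx,dy,dz cm 0.17 0.27 0.22 spin -0.01
```

View pics/t7.png

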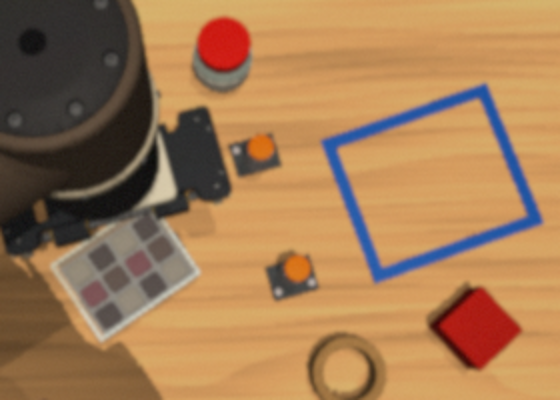

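```bash
cat >> h.py <<'E'
def three(c1,c2,c3,n="top",sc=2,off=(230,80)):
    # pixel (in crop) corners 1(+,-),2(-,-),3(-,+) of lid -> pose
    q=np.array([c1,c2,c3],float)/sc+np.array(off)
    w=ray(n,q,.041); c0=w[0]+w[2]-w[1]
    return rep([c0,*w])
E
python3 -c "
from h import *
three((199,270),(102,340),(52,266))
b=cv2.imread('pics/top7.png')[180:260,245:345]; cv2.imwrite('pics/z7.png',cv2.resize(b,None,fx=6,fy=6,interpolation=cv2.INTER_CUBIC))"
```

```text
L,W [0.0813 0.1078 0.0813 0.1078]
world [0.4891 0.1107] yaw -55.78 gate [[-147.   -14.8]] dyaw 19.84
```

View pics/z7.png

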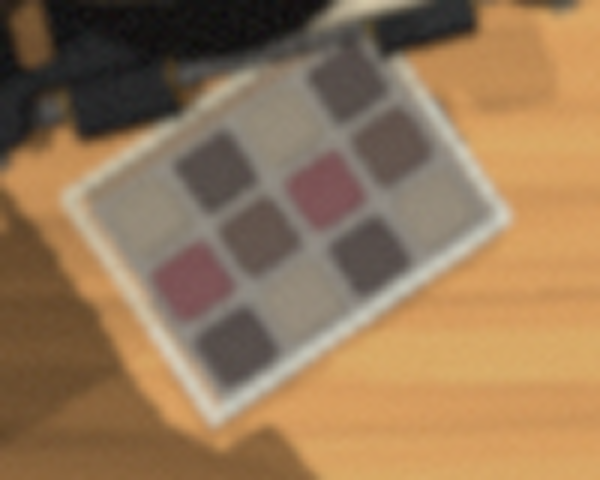

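Emit:
{"op": "servo_tool", "data": {"steps": [[5,-0.5,0,-3,0],[7,0,0,-4,0],[7,5,0.2,0,0],[7,5,0.2,0,0],[7,5.6,0.2,0,0],[7,0,0,0,0]]}}

```text
time_s: 15.18
tcp_pos: [0.4055, 0.084, 0.0537]
eef_rot: [-180.0, -0.2, -165.6]
contact_force: [0.7, 0.5, 0.8]
gripper_width: 0.0701
```

```bash
python3 -c "
from h import *
go(-143,-97,-.018,-90); snap(8)"
```

```text
t 15.18 gate [-141.9 -102.4] z 0.0537 gyaw -90.01 F [0.7 0.5 0.8]
now dx,dy,dz cm -0.54 0.11 7.17 spin -0.01
after spin dx,dy,dz cm -0.54 0.11 7.17 spin -0.01
```

View pics/top8.png

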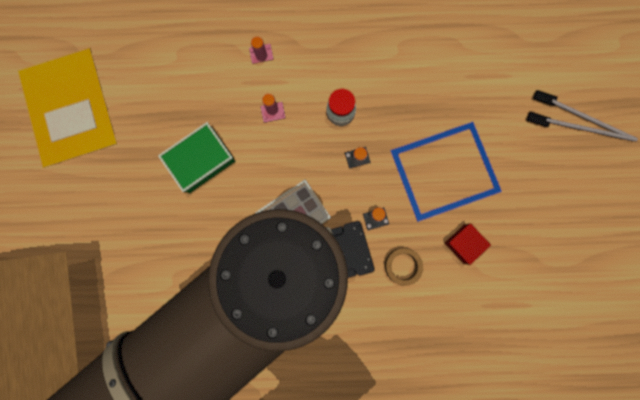

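View pics/side8.png

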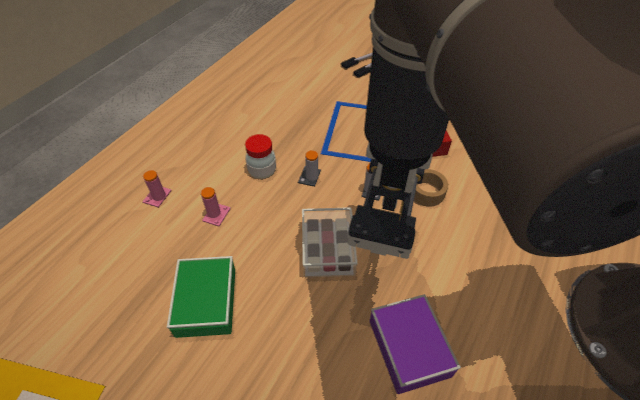

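```bash
python3 -c "
from h import *
print(tg(ray('top',[(207,326),(250,281),(284,315),(240,358)],.041))*1e3)"
```

```text
[[-344.78484821 -163.80358976]
 [-252.10842412 -109.29291355]
 [-209.24646184 -182.83686041]
 [-302.33808471 -232.15244235]]
```

Emit:
{"op": "servo_tool", "data": {"steps": [[7,0,0.1,4,0],[7,0,0,3,0],[7,-0.8,0,0,0],[7,-0.7,0,0,0],[7,-0.4,0,0,0],[7,-0.4,0,0,0],[7,-0.4,0,0,0],[7,-0.4,0,0,0]]}}

```text
time_s: 16.27
tcp_pos: [0.4404, 0.095, -0.0154]
eef_rot: [180.0, 0.0, -165.6]
contact_force: [-2.2, 0.7, 1.4]
gripper_width: 0.07
```

Emit:
{"op": "servo_tool", "data": {"steps": [[7,-0.4,0,0,0],[7,-0.4,0,0,0],[7,-0.4,0,0,0],[7,-0.4,0,0,0],[7,0,0,0,0]]}}

```text
time_s: 16.9
tcp_pos: [0.4563, 0.0991, -0.0157]
eef_rot: [180.0, 0.0, -165.6]
contact_force: [0.1, -1.2, -0.1]
gripper_width: 0.07
```

```bash
python3 -c "
from h import *
go(-143,-51.5,-.018,-90); snap(9)
b=cv2.imread('pics/side9.png')[180:300,260:400]; cv2.imwrite('pics/z9.png',cv2.resize(b,None,fx=5,fy=5,interpolation=cv2.INTER_CUBIC))"
```

```text
t 16.9 gate [-143.9  -49.5] z -0.0157 gyaw -90.0 F [ 0.1 -1.2 -0.1]
now dx,dy,dz cm 0.2 -0.09 0.23 spin 0.0
after spin dx,dy,dz cm 0.2 -0.09 0.23 spin 0.0
```

View pics/z9.png

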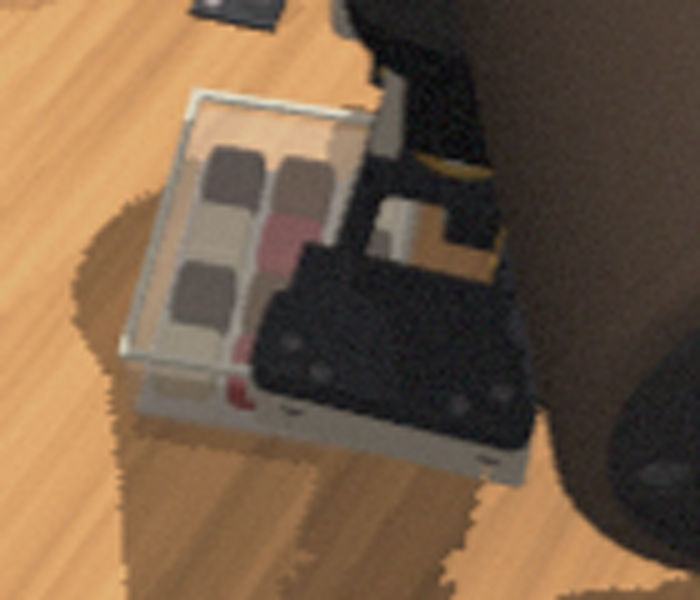

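View pics/t9.png

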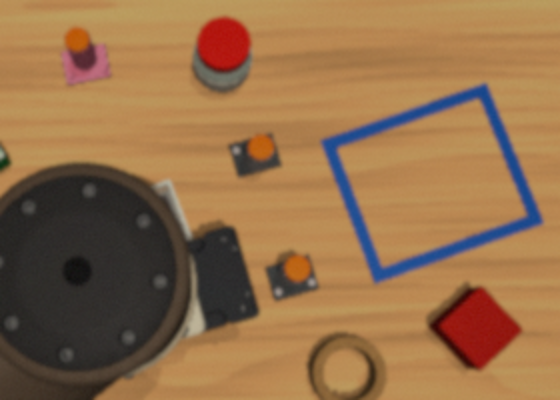

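```bash
python3 -c "
from h import *
q=np.array([(193,95),(124,352)])/5+[260,180]; w=tg(ray('side',q,.041))*1e3; print(w, np.degrees(np.arctan2(*(w[0]-w[1])[::-1])))
q=np.array([(163,184),(172,182),(188,238)])/2+[230,80]; print(tg(ray('top',q,.041))*1e3)"
```

```text
[[ -90.06190417   54.33027715]
 [-195.60885244   43.69431784]] 5.754267157288575
[[-93.07053212  50.34832991]
 [-84.59132161  49.85764827]
 [-84.69019278  -4.12764835]]
```

Emit:
{"op": "servo_tool", "data": {"steps": [[7,0.8,0,-3,0],[7,0,0,-4,0],[7,-5,-0.2,0,0],[7,-5,-0.2,0,0],[7,-4.5,0,0,0],[7,0,0,0,0]]}}

```text
time_s: 17.75
tcp_pos: [0.592, 0.1296, 0.0536]
eef_rot: [-180.0, 0.0, -165.6]
contact_force: [-1.2, -0.1, 0.5]
gripper_width: 0.0703
```

```bash
python3 -c "
from h import *
go(-140,80,-.018,-90); snap(10)
b=cv2.imread('pics/top10.png')[170:260,240:350]; cv2.imwrite('pics/z10.png',cv2.resize(b,None,fx=6,fy=6,interpolation=cv2.INTER_CUBIC))"
```

```text
t 17.75 gate [-139.7   89.5] z 0.0536 gyaw -90.03 F [-1.2 -0.1  0.5]
now dx,dy,dz cm 0.95 0.03 7.16 spin -0.03
after spin dx,dy,dz cm 0.95 0.03 7.16 spin -0.03
```

View pics/z10.png

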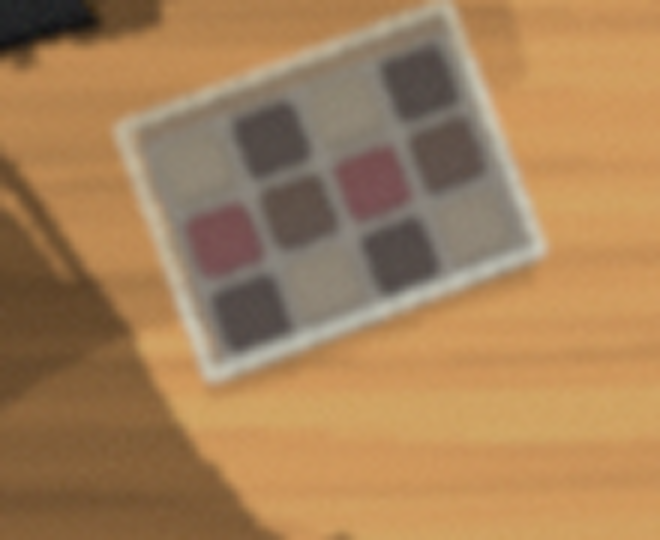

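```bash
python3 -c "
from h import *
q=np.array([(451,2),(546,250),(210,382),(116,126)])/6+[240,170]; rep(ray('top',q,.041))"
```

```text
L,W [0.0817 0.1089 0.0834 0.1092]
world [0.5119 0.1058] yaw -70.58 gate [[-136.6    6. ]] dyaw 5.04
```

Emit:
{"op": "servo_tool", "data": {"steps": [[7,0,0,4,0],[7,0,0,3,0],[7,0.8,0,0,0],[7,0.8,0,0,0],[7,0.6,0,0,0],[7,0.4,0,0,0],[7,0.4,0,0,0],[7,0.4,0,0,0]]}}

```text
time_s: 18.85
tcp_pos: [0.5572, 0.1211, -0.015]
eef_rot: [180.0, 0.1, -165.6]
contact_force: [2.5, 0.3, 2.7]
gripper_width: 0.0701
```

```bash
python3 -c "
from h import *
go(-140,51.8,-.018,-90)"
```

```text
t 18.85 gate [-140.1   53.7] z -0.015 gyaw -89.99 F [2.5 0.3 2.7]
now dx,dy,dz cm 0.19 -0.01 0.3 spin 0.01
after spin dx,dy,dz cm 0.19 -0.01 0.3 spin 0.01
```

Emit:
{"op": "servo_tool", "data": {"steps": [[7,0.2,0,0,0],[7,0,0,0,0],[7,-1.2,0,-3,0],[2.8,0,3,-4,0],[2.8,2,5,0,0],[2.8,4.2,1.5,0,-10],[2.8,0,0,0,-10],[2.8,0,0,0,-10]]}}

```text
time_s: 19.85
tcp_pos: [0.4806, 0.1991, 0.0537]
eef_rot: [180.0, -0.2, -135.3]
contact_force: [0.6, -0.2, 0.8]
gripper_width: 0.0294
```

Emit:
{"op": "servo_tool", "data": {"steps": [[2.8,0,0,0,-10],[2.8,0,0,0,-10],[2.8,0,0,0,-10],[2.8,0,0,0,-10],[2.8,0,0,0,-10],[2.8,0,0,0,-10],[2.8,0,0,0,0]]}}

```text
time_s: 20.72
tcp_pos: [0.4813, 0.1989, 0.0535]
eef_rot: [179.9, -0.1, -75.7]
contact_force: [1.0, -0.6, -0.6]
gripper_width: 0.0281
```

```bash
python3 -c "
from h import *
go(-228,0,-.018,0); snap(11)
b=cv2.imread('pics/top11.png')[170:260,240:350]; cv2.imwrite('pics/z11.png',cv2.resize(b,None,fx=6,fy=6,interpolation=cv2.INTER_CUBIC))"
```

```text
t 20.73 gate [-234.4   -0.5] z 0.0535 gyaw -0.09 F [ 1.  -0.6 -0.6]
now dx,dy,dz cm 0.64 -0.05 7.15 spin -0.09
after spin dx,dy,dz cm 0.64 -0.05 7.15 spin -0.09
```

View pics/z11.png

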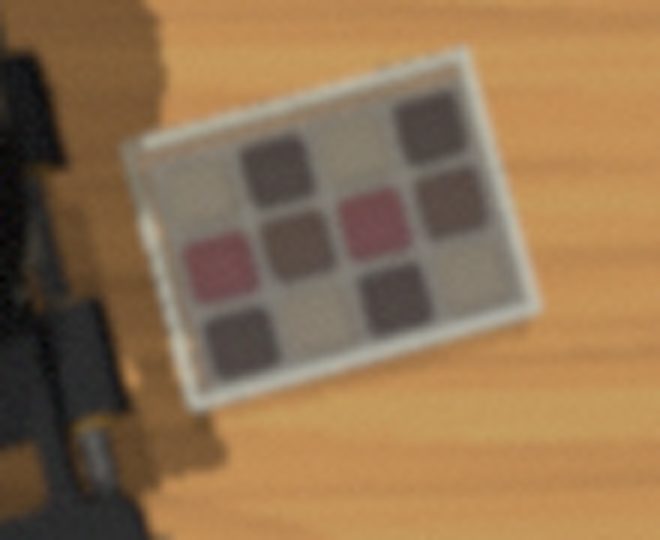

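```bash
python3 -c "
from h import *
q=np.array([(468,46),(542,310),(194,411),(122,143)])/6+[240,170]; rep(ray('top',q,.041))
w=tg(ray('top',[(360,153),(378.5,213.3)],.062))*1e3; print(w)
b=cv2.imread('pics/side11.png'); cv2.imwrite('pics/z11s.png',cv2.resize(b[180:290,270:380],None,fx=5,fy=5))"
```

```text
L,W [0.084  0.1091 0.0846 0.1097]
world [0.5004 0.1058] yaw -75.61 gate [[-139.4   -5.1]] dyaw 0.01
[[  0.10595134  55.85911802]
 [  0.48898755 -57.51065515]]
```

View pics/z11s.png

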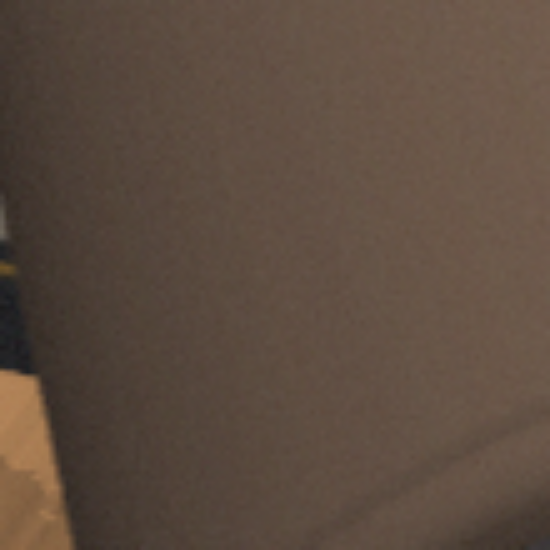

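Emit:
{"op": "servo_tool", "data": {"steps": [[2.8,0,0.45,4,0],[2.8,0,0,3,0],[2.8,0.8,0,0,0],[2.8,0.8,0,0,0],[2.8,0.7,0,0,0],[2.8,0.5,0,0,0],[2.8,0.5,0,0,0],[2.8,0.5,0,0,0]]}}

```text
time_s: 21.82
tcp_pos: [0.4884, 0.1623, -0.015]
eef_rot: [-179.9, 0.1, -75.6]
contact_force: [-0.9, 3.8, 2.6]
gripper_width: 0.0281
```

Emit:
{"op": "servo_tool", "data": {"steps": [[2.8,0.5,-0.05,0,0],[2.8,0.5,-0.05,0,0],[2.8,0.5,-0.05,0,0],[2.8,0.5,-0.05,0,0],[2.8,0.5,-0.05,0,0],[2.8,0.5,-0.05,0,0],[2.8,0,0,0,0]]}}

```text
time_s: 22.7
tcp_pos: [0.4975, 0.1325, -0.016]
eef_rot: [179.9, -0.0, -75.7]
contact_force: [-0.7, -0.9, 0.3]
gripper_width: 0.0278
```

```bash
python3 -c "
from h import *
go(-150,0,-.018,0); snap(12)
b=cv2.imread('pics/top12.png')[140:250,270:400]; cv2.imwrite('pics/z12.png',cv2.resize(b,None,fx=5,fy=5,interpolation=cv2.INTER_CUBIC))"
```

```text
t 22.7 gate [-166.    -1.3] z -0.016 gyaw -0.03 F [-0.7 -0.9  0.3]
now dx,dy,dz cm 1.6 -0.13 0.2 spin -0.03
after spin dx,dy,dz cm 1.6 -0.13 0.2 spin -0.03
```

View pics/z12.png

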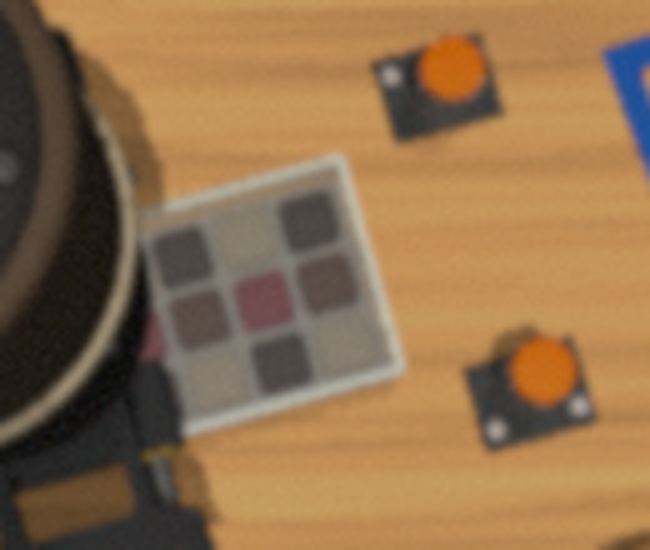

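```bash
cat >> h.py <<'E'
def front(a,b,sc,off,n="top"):
    w=tg(ray(n,np.array([a,b],float)/sc+np.array(off),.041))*1e3
    d=w[0]-w[1]; th=np.degrees(np.arctan2(-d[0],d[1])); m=w.mean(0)
    print(w.round(1).tolist(),"W",np.linalg.norm(d).round(1),"yaw",th.round(2),"front mid",m.round(1),"centre",(m-55*np.array([np.cos(np.radians(th)),np.sin(np.radians(th))])).round(1))
E
python3 -c "
from h import *
front((343,154),(406,371),5,(270,140))
a=np.array((145,212));b=np.array((343,154)); w=tg(ray('top',np.array([a,b])/5+[270,140],.041)); d=w[1]-w[0]; print(np.degrees(np.arctan2(d[1],d[0])))
a=np.array((185,433));b=np.array((406,371)); w=tg(ray('top',np.array([a,b])/5+[270,140],.041)); d=w[1]-w[0]; print(np.degrees(np.arctan2(d[1],d[0])))
"
```

```text
[[-44.5, 38.7], [-44.8, -44.5]] W 83.2 yaw -0.23 front mid [-44.6  -2.9] centre [-99.6  -2.7]
0.5162816125349334
-0.3220921120804854
```

Emit:
{"op": "servo_tool", "data": {"steps": [[2.8,0.5,-0.08,0,0],[2.8,0.5,-0.08,0,0],[2.8,0.5,-0.08,0,0],[2.8,0.5,-0.08,0,0],[2.8,0.4,-0.06,0,0],[2.8,0,0,0,0]]}}

```text
time_s: 23.55
tcp_pos: [0.5077, 0.1108, -0.0156]
eef_rot: [-180.0, -0.0, -75.6]
contact_force: [0.2, -0.4, 0.9]
gripper_width: 0.0278
```

```bash
python3 -c "
from h import *
go(-150,0,-.018,0); snap(13)
b=cv2.imread('pics/top13.png')[140:250,270:400]; cv2.imwrite('pics/z13.png',cv2.resize(b,None,fx=6,fy=5.4,interpolation=cv2.INTER_CUBIC))"
```

```text
t 23.55 gate [-142.5    3.2] z -0.0156 gyaw -0.02 F [ 0.2 -0.4  0.9]
now dx,dy,dz cm -0.75 0.32 0.24 spin -0.02
after spin dx,dy,dz cm -0.75 0.32 0.24 spin -0.02
```

View pics/z13.png

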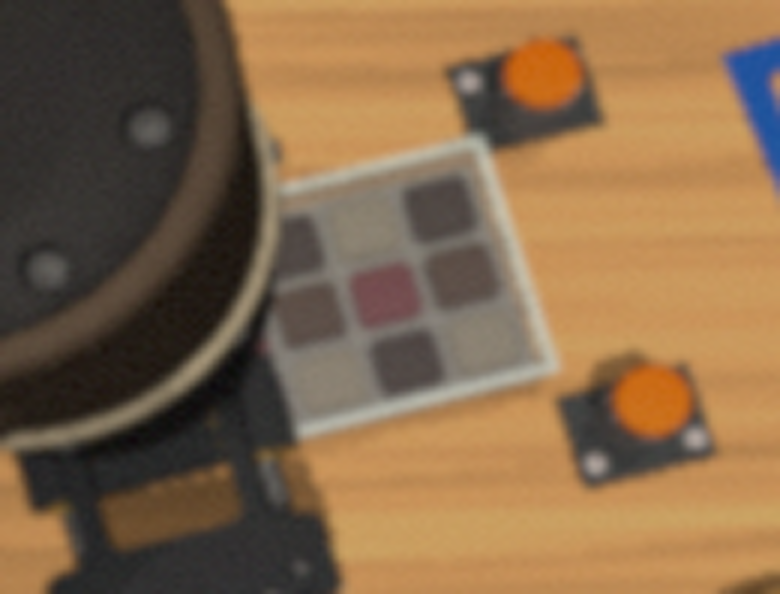

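```bash
python3 -c "
from h import *
S=np.array([6,5.4])
front(np.array((483,133))/S,np.array((557,369))/S,1,(270,140))
# side too
b=cv2.imread('pics/side13.png'); cv2.imwrite('pics/z13s.png',cv2.resize(b[130:260,270:420],None,fx=5,fy=4.5,interpolation=cv2.INTER_CUBIC))"
```

```text
[[-20.1, 43.8], [-21.4, -40.1]] W 83.8 yaw -0.88 front mid [-20.8   1.8] centre [-75.8   2.7]
```

View pics/z13s.png

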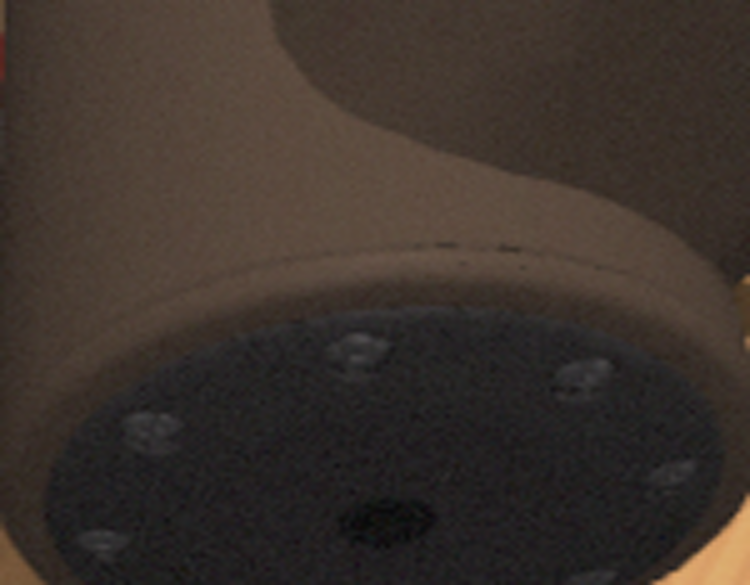

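Emit:
{"op": "servo_tool", "data": {"steps": [[2.8,0.3,0.08,0,0],[2.8,0.3,0.08,0,0],[2.8,0.3,0.08,0,0],[2.8,0.3,0.08,0,0],[2.8,0,0,0,0]]}}

```text
time_s: 24.28
tcp_pos: [0.5072, 0.0983, -0.0157]
eef_rot: [180.0, -0.0, -75.6]
contact_force: [-0.7, 0.1, 0.2]
gripper_width: 0.0279
```

```bash
python3 -c "
from h import *
go(-150,0,-.018,0); snap(14)
b=cv2.imread('pics/top14.png')[140:240,290:410]; cv2.imwrite('pics/z14.png',cv2.resize(b,None,fx=6,fy=6,interpolation=cv2.INTER_CUBIC))"
```

```text
t 24.27 gate [-130.5   -0.4] z -0.0157 gyaw -0.02 F [-0.7  0.1  0.2]
now dx,dy,dz cm -1.95 -0.04 0.23 spin -0.02
after spin dx,dy,dz cm -1.95 -0.04 0.23 spin -0.02
```

View pics/z14.png

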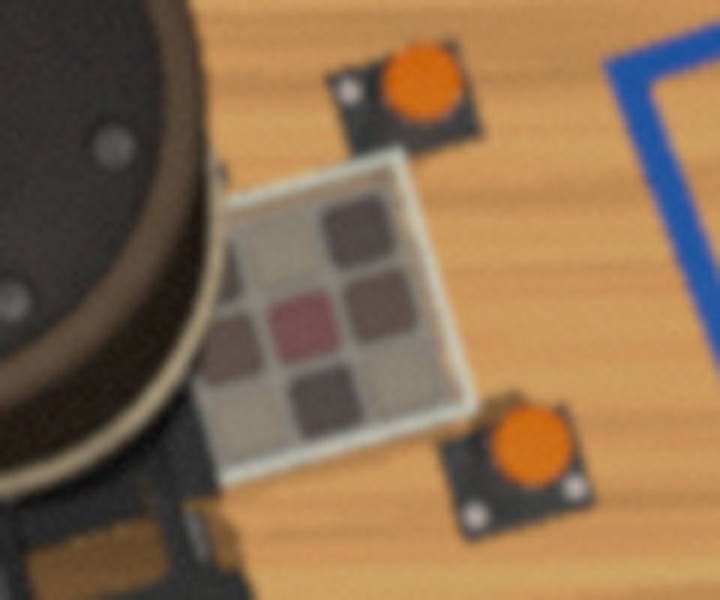

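```bash
python3 -c "
from h import *
S=np.array([6,6.])
f=lambda p:(np.array(p)+.5)/S-.5
front(f((405,147)),f((478,412)),1,(290,140))
w=tg(ray('top',np.array([f((423,82)),f((532,446))])+[290,140],.062))*1e3; print(w)"
```

```text
[[-8.2, 41.4], [-10.2, -43.1]] W 84.5 yaw -1.34 front mid [-9.2 -0.9] centre [-64.2   0.4]
[[  0.11905143  55.37698929]
 [ -0.25327881 -58.43460627]]
```

Emit:
{"op": "servo_tool", "data": {"steps": [[2.8,0.4,0.02,0,0],[2.8,0.4,0.02,0,0],[2.8,0.4,0.02,0,0],[2.8,0.4,0.02,0,0],[2.8,0.4,0,0,0]]}}

```text
time_s: 25.0
tcp_pos: [0.5116, 0.0788, -0.0157]
eef_rot: [180.0, -0.0, -75.6]
contact_force: [-0.4, 1.0, -1.6]
gripper_width: 0.0281
```

```bash
python3 -c "
from h import *
go(-150,0,-.018,0); snap(15)
b=cv2.imread('pics/top15.png')[140:240,290:410]; cv2.imwrite('pics/z15.png',cv2.resize(b,None,fx=6,fy=6,interpolation=cv2.INTER_CUBIC))"
```

```text
t 25.0 gate [-110.5   -1. ] z -0.0157 gyaw -0.0 F [-0.4  1.  -1.6]
now dx,dy,dz cm -3.95 -0.1 0.23 spin -0.0
after spin dx,dy,dz cm -3.95 -0.1 0.23 spin -0.0
```

View pics/z15.png

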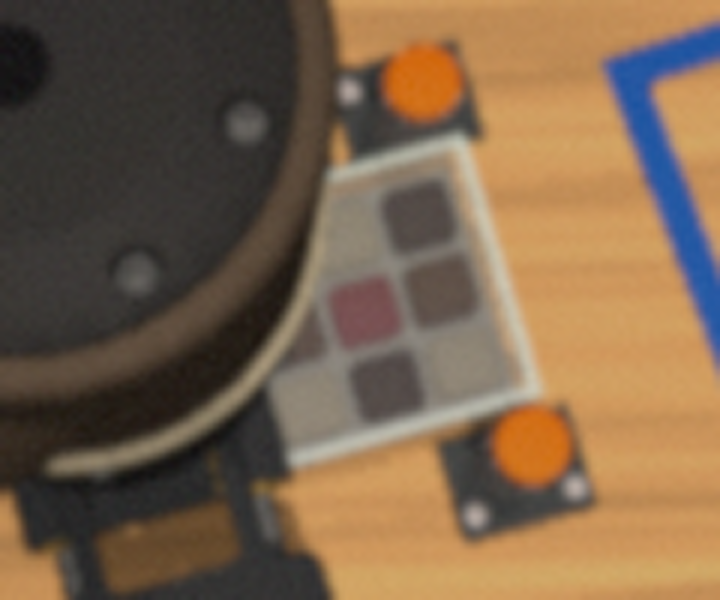

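```bash
python3 -c "
from h import *
S=np.array([6,6.])
f=lambda p:(np.array(p)+.5)/S-.5
front(f((467,134)),f((542,394)),1,(290,140))"
```

```text
[[11.3, 40.0], [10.1, -43.2]] W 83.3 yaw -0.84 front mid [10.7 -1.6] centre [-44.3  -0.8]
```

Emit:
{"op": "servo_tool", "data": {"steps": [[2.8,0.4,0,0,0],[2.8,0.4,0,0,0],[2.8,0.4,0,0,0],[2.8,0.4,0,0,0],[2.8,0.4,0,0,0]]}}

```text
time_s: 25.72
tcp_pos: [0.5167, 0.0596, -0.0156]
eef_rot: [-180.0, 0.0, -75.6]
contact_force: [-0.4, 2.7, 0.0]
gripper_width: 0.0281
```

```bash
python3 -c "
from h import *
go(-150,0,-.018,0); snap(16)
b=cv2.imread('pics/top16.png')[140:240,310:430]; cv2.imwrite('pics/z16.png',cv2.resize(b,None,fx=6,fy=6,interpolation=cv2.INTER_CUBIC))"
```

```text
t 25.73 gate [-90.6  -0.8] z -0.0156 gyaw 0.0 F [-0.4  2.7  0. ]
now dx,dy,dz cm -5.94 -0.08 0.24 spin 0.0
after spin dx,dy,dz cm -5.94 -0.08 0.24 spin 0.0
```

View pics/z16.png

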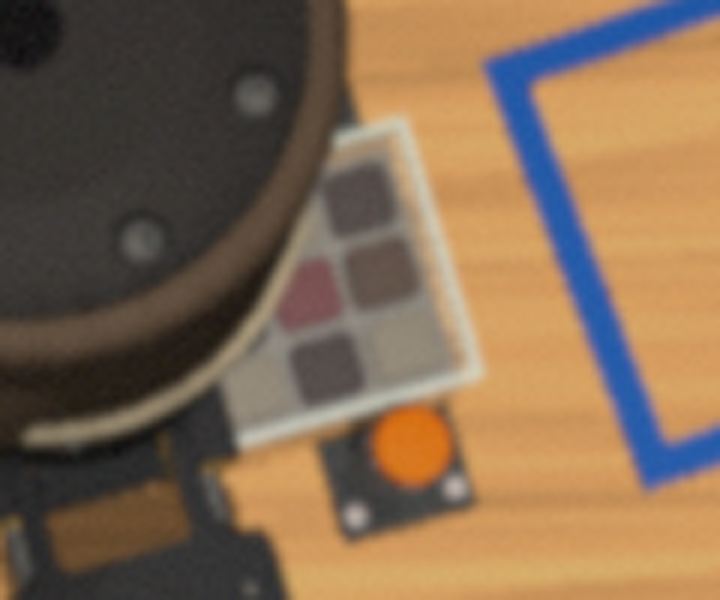

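Emit:
{"op": "servo_tool", "data": {"steps": [[2.8,0.4,0,0,0],[2.8,0.4,0,0,0],[2.8,0.4,0,0,0],[2.8,0.4,0,0,0],[2.8,0.4,0,0,0],[2.8,0.4,0,0,0]]}}

```text
time_s: 26.58
tcp_pos: [0.5226, 0.0363, -0.0157]
eef_rot: [180.0, 0.0, -75.6]
contact_force: [0.3, 1.6, -0.4]
gripper_width: 0.0281
```

Emit:
{"op": "servo_tool", "data": {"steps": [[2.8,0.4,0,0,0],[2.8,0.4,0,0,0],[2.8,0.4,0,0,0],[2.8,0.2,0,0,0]]}}

```text
time_s: 27.08
tcp_pos: [0.526, 0.0227, -0.0157]
eef_rot: [180.0, -0.0, -75.6]
contact_force: [-0.0, 1.7, -0.4]
gripper_width: 0.0282
```

```bash
python3 -c "
from h import *
go(-150,0,-.018,0); snap(17)
b=cv2.imread('pics/top17.png')[140:240,310:430]; cv2.imwrite('pics/z17.png',cv2.resize(b,None,fx=6,fy=6,interpolation=cv2.INTER_CUBIC))"
```

```text
t 27.07 gate [-52.6  -0.9] z -0.0157 gyaw -0.01 F [-0.   1.7 -0.4]
now dx,dy,dz cm -9.74 -0.09 0.23 spin -0.01
after spin dx,dy,dz cm -9.74 -0.09 0.23 spin -0.01
```

View pics/z17.png

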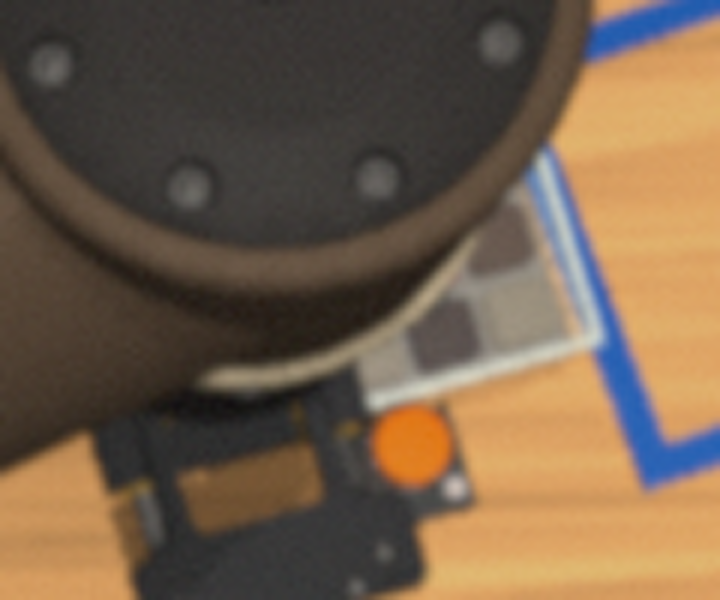

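View pics/side17.png

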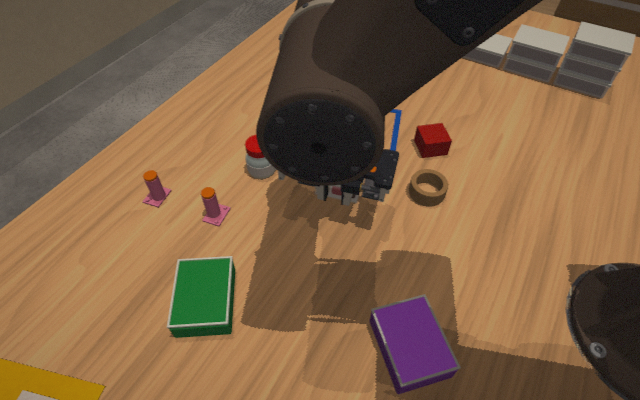

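```bash
python3 -c "
from h import *
b=cv2.imread('pics/side17.png')[135:215,300:420]; b=np.clip((b/255.)**.6*255,0,255).astype(np.uint8); cv2.imwrite('pics/z17s.png',cv2.resize(b,None,fx=6,fy=6,interpolation=cv2.INTER_CUBIC))"
```

View pics/z17s.png

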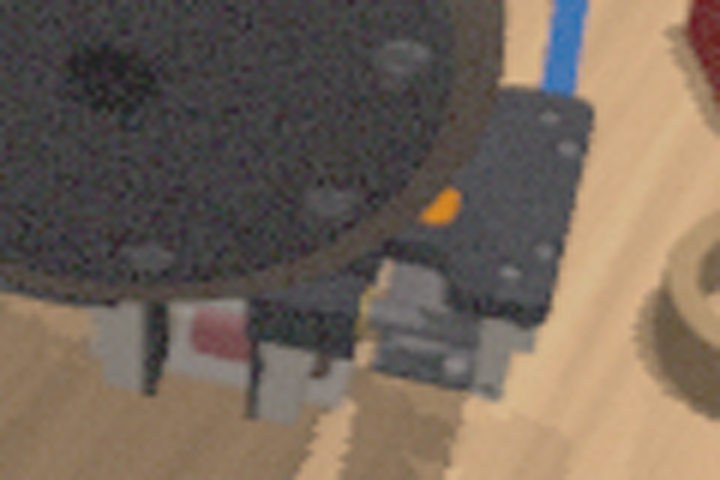

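```bash
python3 -c "
from h import *
for gx,gy in((-63,-15),(-63,-36),(-63,15),(-63,36),(-88,-80),(-88,-97)):
  w=G+gx/1e3*GX+gy/1e3*GY
  print(gx,gy,[(z,((proj('side',[[*w,z]])[0]-[300,135]+.5)*6-.5).round().tolist()) for z in(0,.016,.03,.06,.08,.1)])
"
```

```text
-63 -15 [(0, [245.0, 455.0]), (0.016, [247.0, 422.0]), (0.03, [249.0, 392.0]), (0.06, [253.0, 325.0]), (0.08, [257.0, 279.0]), (0.1, [260.0, 230.0])]
-63 -36 [(0, [313.0, 470.0]), (0.016, [316.0, 437.0]), (0.03, [319.0, 407.0]), (0.06, [326.0, 341.0]), (0.08, [330.0, 294.0]), (0.1, [335.0, 245.0])]
-63 15 [(0, [149.0, 433.0]), (0.016, [150.0, 400.0]), (0.03, [150.0, 370.0]), (0.06, [152.0, 303.0]), (0.08, [153.0, 256.0]), (0.1, [154.0, 208.0])]
-63 36 [(0, [83.0, 418.0]), (0.016, [82.0, 385.0]), (0.03, [82.0, 355.0]), (0.06, [81.0, 288.0]), (0.08, [81.0, 241.0]), (0.1, [80.0, 192.0])]
-88 -80 [(0, [440.0, 568.0]), (0.016, [446.0, 536.0]), (0.03, [451.0, 507.0]), (0.06, [462.0, 442.0]), (0.08, [470.0, 396.0]), (0.1, [478.0, 348.0])]
-88 -97 [(0, [498.0, 582.0]), (0.016, [504.0, 549.0]), (0.03, [510.0, 520.0]), (0.06, [523.0, 455.0]), (0.08, [533.0, 409.0]), (0.1, [542.0, 361.0])]
```

The fingertips are at z≈0.018 and the body bottom at about 0.08, so the body clears the 62 mm posts. Continuing straight.

Emit:
{"op": "servo_tool", "data": {"steps": [[2.8,0.5,0,0,0],[2.8,0.5,0,0,0],[2.8,0.5,0,0,0],[2.8,0.5,0,0,0],[2.8,0.5,0,0,0]]}}

```text
time_s: 27.8
tcp_pos: [0.5323, -0.0016, -0.0157]
eef_rot: [-180.0, 0.0, -75.6]
contact_force: [-1.4, 1.0, -0.4]
gripper_width: 0.0282
```

Emit:
{"op": "servo_tool", "data": {"steps": [[2.8,0.5,0,0,0],[2.8,0.5,0,0,0],[2.8,0.5,0,0,0],[2.8,0.5,0,0,0],[2.8,0.5,0,0,0],[2.8,0.5,0,0,0]]}}

```text
time_s: 28.55
tcp_pos: [0.5398, -0.0306, -0.0157]
eef_rot: [-180.0, 0.0, -75.6]
contact_force: [0.1, 1.5, -0.1]
gripper_width: 0.0279
```

```bash
python3 -c "
from h import *
go(91,0,-.018,0); snap(18)"
```

```text
t 28.55 gate [ 2.5 -0.9] z -0.0157 gyaw 0.0 F [ 0.1  1.5 -0.1]
now dx,dy,dz cm 8.85 -0.09 0.23 spin 0.0
after spin dx,dy,dz cm 8.85 -0.09 0.23 spin 0.0
```

View pics/t18.png

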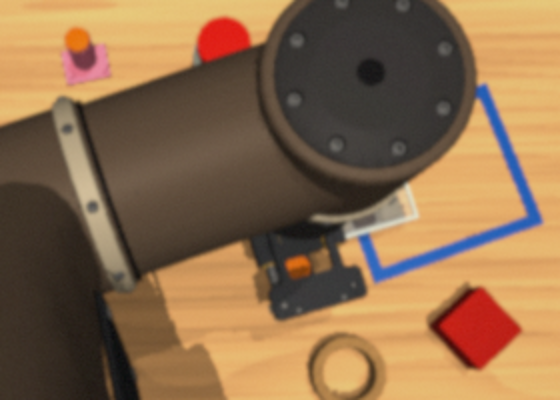

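Emit:
{"op": "servo_tool", "data": {"steps": [[2.8,0.5,0,0,0],[2.8,0.5,0,0,0],[2.8,0.5,0,0,0],[2.8,0.5,0,0,0],[2.8,0.5,0,0,0],[2.8,0.5,0.05,0,0],[2.8,0.5,0.05,0,0],[2.8,0.5,0.05,0,0]]}}

```text
time_s: 29.65
tcp_pos: [0.5482, -0.0697, -0.0157]
eef_rot: [-180.0, 0.0, -75.6]
contact_force: [-0.5, 1.2, 0.2]
gripper_width: 0.0278
```

Emit:
{"op": "servo_tool", "data": {"steps": [[2.8,0.5,0.05,0,0],[2.8,0.5,0.05,0,0],[2.8,0.5,0.05,0,0],[2.8,0.5,0.05,0,0],[2.8,0.5,0.05,0,0],[2.8,0.5,0.05,0,0],[2.8,0,0,0,0]]}}

```text
time_s: 30.52
tcp_pos: [0.5528, -0.0997, -0.0156]
eef_rot: [-180.0, -0.0, -75.6]
contact_force: [0.0, -0.2, -0.3]
gripper_width: 0.0279
```

```bash
python3 -c "
from h import *
go(91,-9,-.018,0); snap(19)
b=cv2.imread('pics/top19.png')[100:240,360:520]; cv2.imwrite('pics/z19.png',cv2.resize(b,None,fx=4,fy=4,interpolation=cv2.INTER_CUBIC))"
```

```text
t 30.52 gate [72.6 -5.4] z -0.0156 gyaw -0.02 F [ 0.  -0.2 -0.3]
now dx,dy,dz cm 1.84 0.36 0.24 spin -0.02
after spin dx,dy,dz cm 1.84 0.36 0.24 spin -0.02
```

View pics/z19.png

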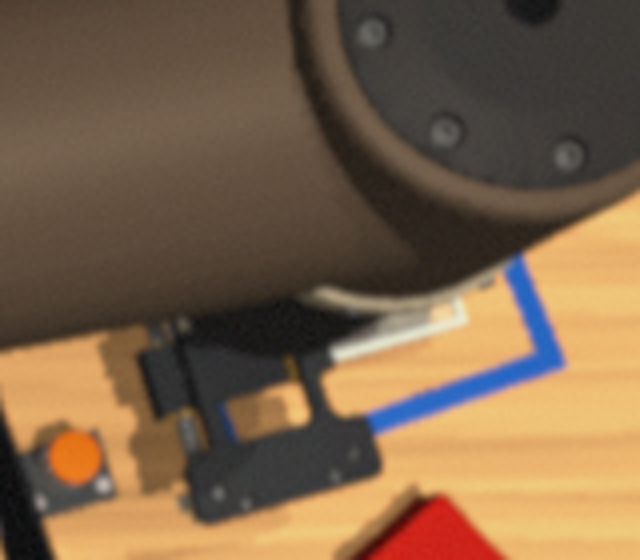

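View pics/side19.png

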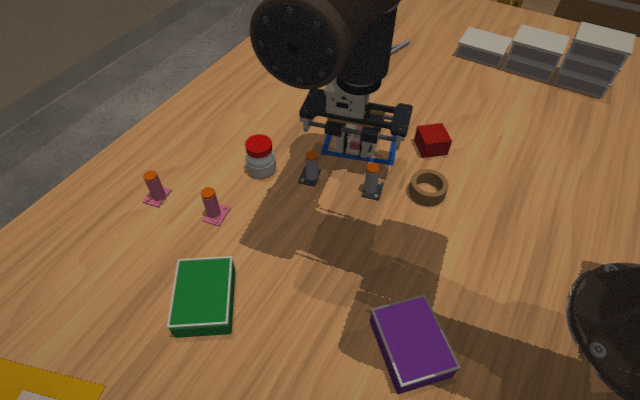

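Emit:
{"op": "servo_tool", "data": {"steps": [[2.8,0.5,0.05,0,0],[2.8,0.5,0.05,0,0],[2.8,0.5,0.05,0,0],[2.8,0.4,0,0,0],[2.8,0,0,0,0],[2.8,-1.0,0,0,0],[2.8,-2.0,0,0,0],[2.8,0,0,-3,0]]}}

```text
time_s: 31.62
tcp_pos: [0.5461, -0.0878, 0.0127]
eef_rot: [179.7, 0.0, -75.6]
contact_force: [0.7, -0.6, 1.2]
gripper_width: 0.0281
```

Emit:
{"op": "servo_tool", "data": {"steps": [[2.8,0,0,-5,0],[2.8,0,0,-5,0],[2.8,-5,0,-2,0],[2.8,-5,0,0,0],[2.8,-5,0,0,0],[2.8,-5,0,0,0],[2.8,0,0,0,0]]}}

```text
time_s: 32.5
tcp_pos: [0.4979, 0.1078, 0.1345]
eef_rot: [-180.0, 0.0, -75.4]
contact_force: [0.4, -1.5, 1.3]
gripper_width: 0.028
```

```bash
python3 -c "
from h import *
go(91,-9,-.018,0); snap(20)
b=cv2.imread('pics/top20.png')[100:240,360:520]; cv2.imwrite('pics/z20.png',cv2.resize(b,None,fx=4,fy=4,interpolation=cv2.INTER_CUBIC))"
```

```text
t 32.5 gate [-142.   -7.] z 0.1345 gyaw 0.25 F [ 0.4 -1.5  1.3]
now dx,dy,dz cm 23.3 0.3 15.25 spin 0.25
after spin dx,dy,dz cm 23.3 0.2 15.25 spin 0.25
```

View pics/top20.png

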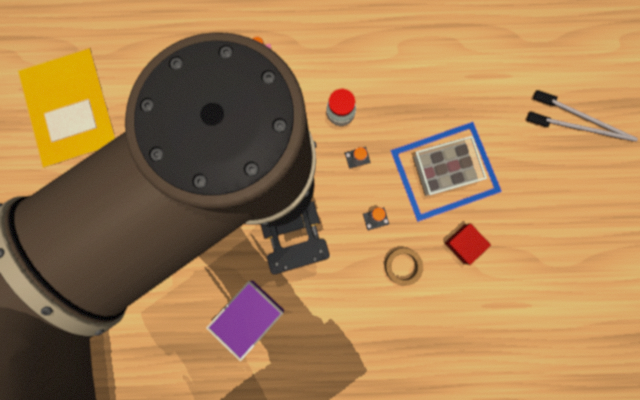

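View pics/side20.png

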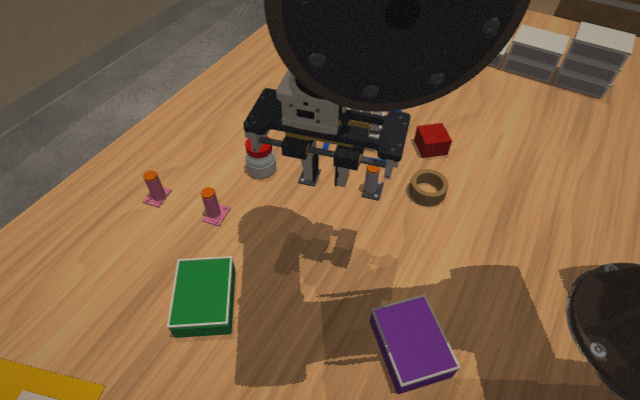

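View pics/z20.png

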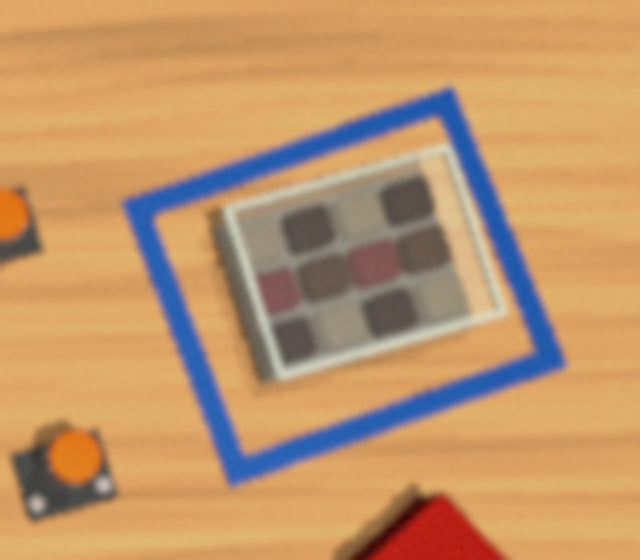

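```bash
python3 -c "
from h import *
q=(np.array([(450,148),(504,314),(280,380),(226,207)])+.5)/4-.5+[360,100]
w=ray('top',q,.041); rep(w); d=w-F; print(np.c_[d@FX,d@FY].round(4))
im=cv2.imread('pics/top20.png'); hsv=cv2.cvtColor(im,cv2.COLOR_BGR2HSV); H,S,V=cv2.split(hsv)
k,l,st,c=cv2.connectedComponentsWithStats((((H<4)|(H>176))&(S>170)&(V>80)).astype(np.uint8))
print([c[i].round(1) for i in range(1,k) if st[i,4]>100])
a=cv2.imread('pics/top0.png').astype(int); print(np.abs(a-im)[245:290,380:425].mean())"
```

```text
L,W [0.0809 0.1079 0.0837 0.1083]
world [ 0.5713 -0.1824] yaw -75.96 gate [[157.3  -8. ]] dyaw -0.34
[[ 0.0569  0.0384]
 [ 0.0508 -0.0423]
 [-0.0569 -0.0364]
 [-0.0511  0.0471]]
[array([341.4, 102.1]), array([468.3, 243.5])]
69.80905349794239
```

The tub is inside the frame with at least 14 mm to spare on every side, and the jar, carton and roll are still at their starting pixels. Handing in.

```bash
python3 -c "
from plant import r
print(r.close_job())"
```

```text
the job is handed in; nothing more can be done
None
```

I pushed the tub through the gate into the blue frame using only finger pushes, then backed the gripper away. The job was handed in at about 32.6 s of the 67 s allowed.

**How:** Three pushes on the tub's long sides squared it up to the gap. I then pushed it from behind through the posts, correcting its sideways drift with small steering moves. The force readings I took during the pushes stayed under about 5 N.

**Last checks:**
- **Tub:** The final top picture puts the tub's centre about 2 mm from the frame's centre. It is turned about 4° to the frame. All four corners are at least 14 mm inside the tape.
- **Bystanders:** The jar and carton are within 0.6 pixels of where they started, and the roll looks the same by eye. My pixel comparison for the roll came out large; I put that down to the arm's shadow having moved, but did not measure it.

**Disagreements:**
- **Reported height:** The reported tool height was about 32 mm lower than the real fingertips. My first push passed over the tub without touching it. I confirmed the offset from the pictures and by lowering slowly over bare bench, then allowed for it.
- **Tub position:** The two cameras differed by about 2 mm on where the tub was. In the gap I judged the tub against the posts in the top picture alone.
- **Final view:** The arm blocked the side camera at the end, so the final tub position comes from the top camera only.

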